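# Close the storage box and stack the fridge tubs on it

## Task

Close the open storage box of limes with its rectangular lid, pressing it down evenly until it has clicked home under the clips on all four edges. Then stack on the lid, in this order, the long tub (its long side along the box's long side), the square pot and the round jar, each seated upright in the collar of the one below. Leave the round lid, the carton and the bottle where they are.

Things in the scene. Friction and masses are not known exactly. Their poses are not given: they have to be found in the camera images.
- box: open frosted box of limes, fixed on a mat 190x150 mm. 150 (x) by 110 (y) by 60 high, walls 4; origin: centre of underside, on the counter. Mid-edge on all 4 sides a white sprung clip, 50-60 long, top at 72, hooks 2 over the lid. Unsnapped, the lid rests on the clips 10 too high; pressed with 12-20 N in all, they give outwards and snap over it. Yaw within 0.3 rad; swaps sides with the lid
- lid: the box's white snap lid, 150 (x) by 110 (y) mm, 0.11 kg, right way up. Origin: centre of underside. A plug rim 139x99, 12 deep, enters the box with 1.5 play a side; plate from 12 to 17 above the origin; at its centre a round stacking collar, 60 outside, 53 inside, from 17 to 29: grip it there from above. Home, its plate is on the box's rim, its origin 48 above the box's. Either way round fits
- tub: long closed tub, 100 (x) by 64 (y) mm, 0.2-0.4 kg. Origin: centre of underside of its round foot (47 across, 11 high). Straight sides from 11 to 51 above the origin; white top at 51, on it a collar 60 outside, 53 inside, up to 63. Seated on the lid, its origin is 18 above the lid's
- pot: square closed pot, 60 x 60 mm (sides along x and y), 0.12-0.25 kg. Origin: centre of underside of its round foot (47 across, 11 high). Straight sides from 11 to 46 above the origin; white top at 46, on it a collar 60 outside, 53 inside, up to 58. Seated on the tub, its origin is 52 above the tub's
- jar: round jar, 60 mm in diameter, cap 62 in diameter from 44 to 58 above its origin, 0.11-0.23 kg. Origin: centre of underside of its round foot (47 across, 11 high). Seated on the pot, its origin is 47 above the pot's
- round_lid: not for this box: flat round white lid, 100 mm in diameter, 6 mm thick with a knob up to 18 mm, lying on the counter; origin at its underside's centre. Leave it where it is
- carton: drink carton, 70 x 70 mm and 208 mm high, standing on the robot's right; origin at its underside's centre. Leave it
- bottle: juice bottle, 64 mm in diameter and 190 mm high, standing on the robot's left; origin at its underside's centre. Leave it
Things that resemble listed ones, but are neither listed nor needed, are in the scene too. Leave any green or orange look-alike of the jar alone.

How it is judged:
By the outcome, as a careful person would: the job done as asked, in the order asked, and still so for the second after the job is handed in, with the robot touching nothing.
It also fails if it takes over 128 s, if anything falls off the work surface, if the arm or the gripper's body presses on something with over 40 N, if the wrist force passes 120 N, or if a joint passes its speed limit or range.

## Robot

A 6-joint arm with a two-finger parallel gripper is mounted at the origin on the work surface. World frame = base frame: x ahead of the robot, y to its left, z up, the work surface at z = 0. Lengths are in m, angles in rad, forces in N, time in s.
With the tool pointing down it reaches from about 0.25 to 0.725 m from the base axis. Payload 4 kg.
Tool frame: the origin (TCP) lies midway between the tips of the shut fingers; the grasp point (between the pads) lies 19 mm behind it; z points along the fingers, y is the direction in which the jaws open and shut (so a half turn about z gives the same grasp; the last joint's range is limited). The gripper opens to 85 mm and grips with 20 to 120 N. Pads are 22 mm wide; open, the fingers measure 114 mm over their backs; the gripper's body (76 mm by 85 mm) begins 54 mm behind the grasp point. The pads swing forward as they close: fully open they stand 13 mm farther back than shut.
Start: joints at [-1.201, 0.241, 0.005, 1.335, 0, 1.571], TCP at [0.181, -0.466, 0.208] pointing down, gripper open.
Joint ranges: [-2.72, 2.72], [-1.05, 1.87], [-1.09, 1.28], [-1.99, 2.15], [-1.42, 1.44], [-3.14, 3.14]. Speed limits (rad/s): [2.79, 2.79, 3.14, 3.14, 3.14, 3.14].

## Interface

Orientations are given as a unit quaternion [x, y, z, w].
In Python, from workcell import get_obs, camera, camera_model, job_done, masks_of gives the robot as it stands.
- The arm moves only by the tool jog_arm, never from a script. Its argument "deltas" is a list that holds one entry, the list of rows, each a list of 7 numbers: the shift along the tool's x, y, z in mm, then the turn, a rotation vector about the tool's x, y, z in degrees, then the finger opening in mm, from 0 to 85.4. A call has 1 to 5 rows; each row shifts and turns the pose as measured when the row begins, along the tool's axes as they then stand; what a row does not reach is not made up. A row lasts 1/10 s, in which the tool goes at most 50 mm and 8.59 degrees, less where a joint would pass 70% of its speed; a pose out of reach is approached as far as the arm can. A call with a gripper value outside its range is refused whole. The fingers move at their own pace and stop on an object; the grip force is fixed at half the most. Time passes only in rows, so rows that do not move let the fingers close. It gives the time, the measured TCP pose, the force and the opening at its end, in the units of the state.
- get_obs(): the state, without advancing time (a new reading comes with each control period).
- camera(name): name is "scene" or "top" or "wrist"; returns the picture (384x512x3 uint8, red, green, blue); there is no depth.
- camera_model(name): a dict with "fovy" (degrees; the focal length in pixels is half the picture's height over the tangent of half this angle, whatever the lens; pixels are square), "cx", "cy" (the principal point, pixels), "pose" (4x4, takes a point from camera to world coordinates); the wrist camera has in their place "T_tool_cam" (4x4, takes a point from camera to tool coordinates, whose origin is the TCP and whose axes are the flange's). Camera axes: x right, y down, z forward; pixel columns grow to the right and rows downward; lengths in m; the calibration is good to about 2 mm. A picture is of the moment at which its call begins: read the wrist's pose just before it. camera_model takes no time and is no camera call.
- job_done(): hands the job in, once; it reports no verdict.
Trained networks look in the newest picture that a camera, given by its name, has taken for a name from the list of things; names that differ only in an ending like _2 or _b are one class to them, and where a whole thing is asked for, a point or a joint stands for the part that bears it (a point fixed in the world has none). Each returns a list of dicts, best first, with "conf" (0 to 1); they miss things now and then, are a little off and sometimes report something else, mostly with a low value. They report only what shows in the picture. A call takes as long as a camera call. They do not tell look-alikes from the thing itself.
- masks_of(target, camera): "pixels" (384x512 bool, what is visible of it) and "at" ([column, row] in pixels, amid what is visible of it).
The state is a dict: "clock": time; "joint_pos": joint angles; "joint_vel": joint speeds; "tau": joint torques, N m; "eef_pos": TCP position; "tool_rot": TCP orientation; "ft_force": force on the tool from outside, world axes, zero at the start; "ft_torque": the same for the moment, N m; "grip_width": finger opening in m.
Only numpy, scipy, OpenCV 4.12 (cv2) and the standard library are available. Lean on these libraries where they do the work, as an engineer would, in place of code of your own. Each camera call takes 0.05 s, during which the arm holds its last target. There are 200 camera calls.

## Working session

There is one attempt and no reset: what is moved stays moved. The work goes in short steps, Python scripts to look and compute and a tool call to move; the robot and the scene stay as the last step left them, time stands still between calls to the robot, and variables do not carry over. Pictures are saved under pics/ and viewed, about 12 in all and at most 16, crops included, and the job is handed in when it is done.

Besides the shell and the picture viewer there is one more tool, called after ">>>" by a JSON object that holds its "fn" and its "kwargs", one argument or row to a line. jog_arm: Moves the arm, as the interface text tells. Its arguments: {"type":"object","properties":{"deltas":{"type":"array"}},"required":["deltas"]}

```bash
mkdir -p pics; ls; cat > h.py <<'E'
import numpy as np, cv2
from scipy.spatial.transform import Rotation as R
from workcell import *
def model(n, o=None):
    m=camera_model(n); f=192/np.tan(np.radians(m['fovy'])/2)
    if 'pose' in m: P=np.array(m['pose'])
    else:
        o=o or get_obs(); T=np.eye(4); T[:3,:3]=R.from_quat(o['tool_rot']).as_matrix(); T[:3,3]=o['eef_pos']; P=T@np.array(m['T_tool_cam'])
    return f,m['cx'],m['cy'],P
def unproj(M,uv,z):
    f,cx,cy,P=M; uv=np.atleast_2d(uv).astype(float)
    d=np.c_[(uv[:,0]-cx)/f,(uv[:,1]-cy)/f,np.ones(len(uv))]@P[:3,:3].T
    return P[:3,3]+d*((z-P[2,3])/d[:,2])[:,None]
def proj(M,X):
    f,cx,cy,P=M; c=(np.atleast_2d(X)-P[:3,3])@P[:3,:3]
    return np.c_[cx+f*c[:,0]/c[:,2],cy+f*c[:,1]/c[:,2]]
def save(name,img,scale=1,crop=None):
    if crop: x0,y0,x1,y1=crop; img=img[y0:y1,x0:x1]
    cv2.imwrite('pics/'+name,cv2.resize(img[:,:,::-1],None,fx=scale,fy=scale,interpolation=cv2.INTER_CUBIC))
E
python3 - <<'E'
from h import *
a=camera('top'); o=get_obs(); print(o)
save('top.png',a,1.5)
Mt=model('top'); print('top',Mt[0],Mt[3][:3,3], Mt[3][:3,:3].round(2).tolist())
for n in ['box','lid','tub','pot','jar','round_lid','carton','bottle']:
    for d in masks_of(n,'top'):
        p=np.argwhere(d['pixels'])[:,::-1]
        print(n,round(d['conf'],2),np.round(d['at']),len(p),p.min(0),p.max(0),[np.round(x,1) for x in cv2.minAreaRect(p.astype(np.float32))],unproj(Mt,d['at'],0.05).round(3)[0][:2])
b=camera('scene'); save('scene.png',b,1.5)
print(camera_model('scene'),camera_model('wrist'))
E
```

```text
pics
{'clock': 0.05, 'joint_pos': array([-1.20098772e+00,  2.41368200e-01,  3.79857306e-03,  1.33516231e+00,
       -6.25345401e-06,  1.57078488e+00]), 'joint_vel': array([-9.09293951e-06,  5.37820257e-04,  6.04638130e-05,  1.10468308e-03,
       -5.38644108e-05,  6.07388409e-04]), 'tau': array([-3.90830983e-04, -3.73493135e+01,  2.53291762e+01,  1.10339985e-02,
       -8.90821752e-05,  1.00254201e-05]), 'eef_pos': array([ 0.18049039, -0.4656155 ,  0.2069637 ]), 'tool_rot': array([ 9.82952336e-01,  1.83858013e-01, -1.81001310e-04, -9.50733777e-04]), 'ft_force': array([-0.36085837,  0.00769151, -0.01447968]), 'ft_torque': array([ 0.00844868, -0.03069726, -0.01601634]), 'grip_width': 0.08526872780457369}
top 359.36545472541377 [3.51130163e-01 7.45228133e-04 1.26658378e+00] [[0.01, -0.99, 0.16], [-1.0, -0.01, 0.0], [-0.0, -0.16, -0.99]]
box 0.91 [297. 165.] 2149 [271 137] [324 196] [array([297.5, 166. ]), array([53.3, 41.9]), np.float64(74.4)] [ 0.647 -0.134]
lid 0.66 [226. 159.] 1308 [207 140] [244 185] [array([225.6, 162.7]), array([42.4, 31.7]), np.float64(77.5)] [0.665 0.112]
tub 0.
[... 1175 characters left out ...]
18470647624, 'pose': array([[ 0.62254992,  0.67198688, -0.40108008,  1.04166952],
       [ 0.78257858, -0.53557723,  0.31737643, -0.3891787 ],
       [-0.00153656, -0.51145935, -0.8593061 ,  1.06916579],
       [ 0.        ,  0.        ,  0.        ,  1.        ]])} {'fovy': 68.1342113434254, 'cx': 255.30254848347525, 'cy': 185.8439320469275, 'T_tool_cam': array([[-8.43360380e-04, -9.55092685e-01, -2.96306012e-01,
         7.61860417e-02],
       [ 9.99999059e-01, -1.12620241e-03,  7.83879132e-04,
         1.32169249e-03],
       [-1.08237777e-03, -2.96305072e-01,  9.55092735e-01,
        -1.65225055e-01],
       [ 0.00000000e+00,  0.00000000e+00,  0.00000000e+00,
         1.00000000e+00]])}
```

View pics/top.png

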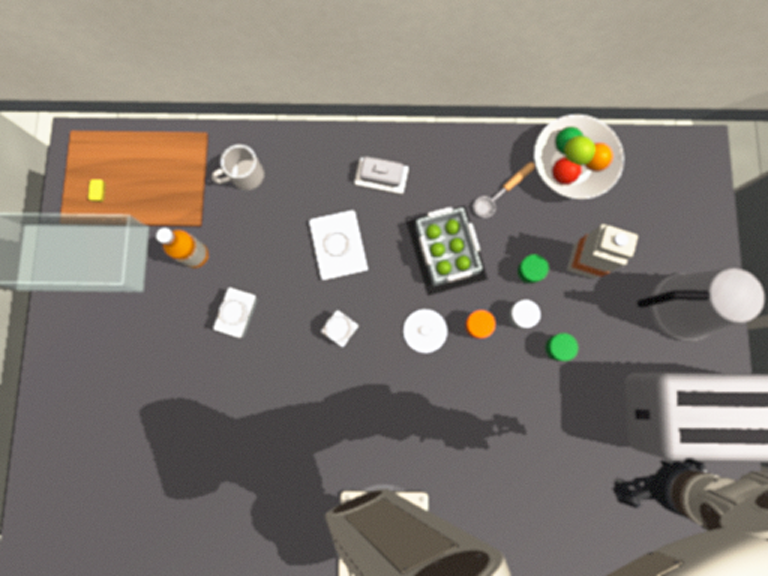

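View pics/scene.png

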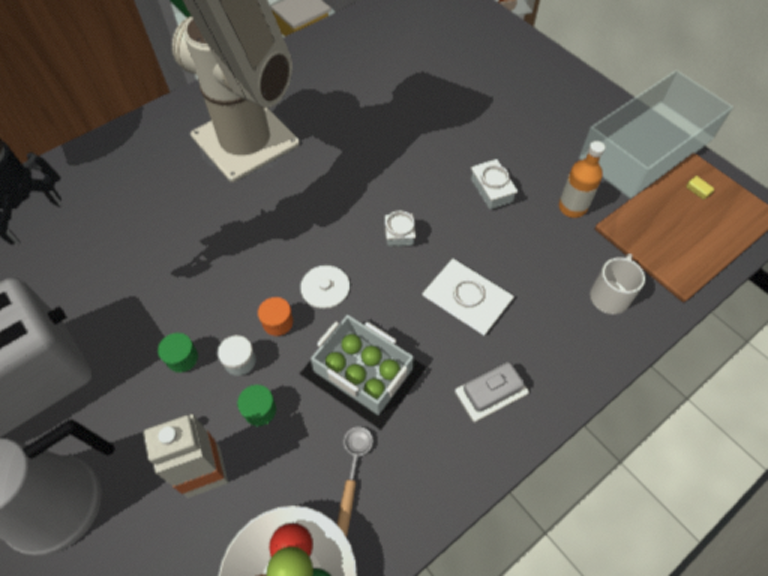

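The counter shows the box of limes around (297,165) in the 512-wide top picture and the white rectangular lid with its collar at (226,159). The tub is at (158,207) and the square pot at (225,220).

Jar candidates are green (356,180), green (374,230), orange (320,218) and white (350,209). The white one fits, since the green and orange ones are the look-alikes. I will confirm it in a crop before reaching for it.

```bash
cat >> h.py <<'E'
def wrap(a,p=180): return (a+p/2)%p-p/2
def state():
    o=get_obs(); Rm=R.from_quat(o['tool_rot']).as_matrix()
    return o,np.array(o['eef_pos']),Rm,np.degrees(np.arctan2(Rm[1,0],Rm[0,0]))
def down(yaw):
    c,s=np.cos(np.radians(yaw)),np.sin(np.radians(yaw)); return np.array([[c,s,0],[s,-c,0],[0,0,-1]])
def plan(via,grip,step=45,ang=8):
    """via: list of (x,y,z,yaw) ; prints rows"""
    o,p,Rm,yaw=state(); print('at',p.round(4),'yaw',round(yaw,2),'F',np.round(o['ft_force'],1),'g',round(o['grip_width']*1e3,1),'t',round(o['clock'],2))
    rows=[]
    for v in via:
        q=np.array(v[:3]); dy=wrap(v[3]-yaw,360)
        n=max(1,int(np.ceil(max(np.linalg.norm(q-p)*1e3/step,abs(dy)/ang)-1e-6)))
        p0,y0=p,yaw
        for k in range(1,n+1):
            pk=p0+(q-p0)*k/n; yk=y0+dy*k/n; Rk=down(yk)
            t=Rm.T@(pk-p)*1e3; r=np.degrees(R.from_matrix(Rm.T@Rk).as_rotvec())
            rows.append([*t.round(1).tolist(),*r.round(1).tolist(),grip]); p,yaw,Rm=pk,yk,Rk
    for i in range(0,len(rows),5): print([rows[i:i+5]])
def rect(M,px,z):
    w=unproj(M,px,z)[:,:2]*1e3
    (c,s,a)=cv2.minAreaRect(w.astype(np.float32))
    if s[0]<s[1]: s=s[::-1]; a+=90
    return np.round(c,1),np.round(s,1),round(wrap(a),1)
E
python3 - <<'E'
from h import *
img=camera('top'); M=model('top')
for n,z in [('lid',.017),('box',.06),('tub',.055),('pot',.05)]:
    d=masks_of(n,'top')[0]; p=np.argwhere(d['pixels'])[:,::-1]; print(n,rect(M,p,z))
for n in ['jar']:
    for d in masks_of(n,'top'):
        p=np.argwhere(d['pixels']); print(d['at'],unproj(M,p[:,::-1].mean(0),.05)[0].round(3),np.median(img[d['pixels']],0))
save('jar.png',img,5,(300,155,400,250))
plan([(.65,.10,.17,10)],85)
E
```

```text
lid (array([659.4, 118.6]), array([148.3, 108.9]), 14.4)
box (array([ 640.6, -133.6]), array([187.3, 149.7]), 17.1)
tub (array([487.5, 342.3]), array([96.7, 72.6]), -17.6)
pot (array([455.7, 106.9]), array([67.1, 62.9]), 55.9)
[349.4, 209.4] [ 0.495 -0.311  0.05 ] [251. 251. 253.]
[354.6, 181.1] [ 0.599 -0.334  0.05 ] [ 54.  193.5  83. ]
[319.2, 215.5] [ 0.471 -0.209  0.05 ] [252. 158.   0.]
[374.4, 229.7] [ 0.42  -0.392  0.05 ] [ 64. 203.  92.]
at [ 0.1807 -0.4662  0.2078] yaw 21.19 F [-0.3 -0.1  0.5] g 85.4 t 0.8
[[[37.8, -21.1, 2.2, 0.0, 0.0, 0.7, 85], [37.5, -21.5, 2.2, 0.0, 0.0, 0.7, 85], [37.3, -21.9, 2.2, 0.0, 0.0, 0.7, 85], [37.0, -22.4, 2.2, 0.0, 0.0, 0.7, 85], [36.8, -22.8, 2.2, 0.0, 0.0, 0.7, 85]]]
[[[36.5, -23.2, 2.2, 0.0, 0.0, 0.7, 85], [36.2, -23.6, 2.2, 0.0, 0.0, 0.7, 85], [36.0, -24.0, 2.2, 0.0, 0.0, 0.7, 85], [35.7, -24.5, 2.2, 0.0, 0.0, 0.7, 85], [35.4, -24.9, 2.2, 0.0, 0.0, 0.7, 85]]]
[[[35.1, -25.3, 2.2, 0.0, 0.0, 0.7, 85], [34.8, -25.7, 2.2, 0.0, 0.0, 0.7, 85], [34.5, -26.1, 2.2, 0.0, 0.0, 0.7, 85], [34.2, -26.5, 2.2, 0.0, 0.0, 0.7, 85], [33.9, -26.9, 2.2, 0.0, 0.0, 0.7, 85]]]
[[[33.6, -27.2, 2.2, 0.0, 0.0, 0.7, 85], [33.3, -27.6, 2.2, 0.0, 0.0, 0.7, 85]]]
```

View pics/jar.png

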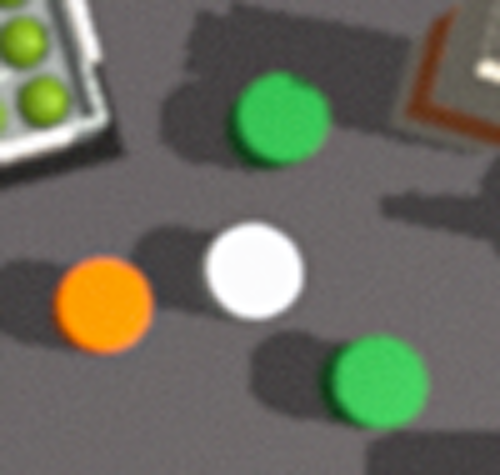

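The enlarged crop shows one white jar at about (350,209), with greens at (356,180) and (374,230) and an orange at (320,218). The white one is the target. Now I'll move above the lid.

>>> {"fn": "jog_arm", "kwargs": {
  "deltas": [
    [[38,-21,2,0,0,-1,85],[38,-21,2,0,0,-1,85],[38,-21,2,0,0,-1,85],[38,-21,2,0,0,-1,85],[38,-21,2,0,0,-1,85]]
  ]
}}

```text
clock: 1.3
eef_pos: [0.3161, -0.2955, 0.1973]
tool_rot: [0.975, 0.222, 0.0, 0.002]
ft_force: [1.3, -0.2, 0.9]
grip_width: 0.0852
```

>>> {"fn": "jog_arm", "kwargs": {
  "deltas": [
    [[37,-23,2,0,0,-1,85],[37,-23,2,0,0,-1,85],[37,-23,2,0,0,-1,85],[37,-23,2,0,0,-1,85],[37,-23,2,0,0,-1,85]]
  ]
}}

```text
clock: 1.8
eef_pos: [0.431, -0.1003, 0.1876]
tool_rot: [0.964, 0.265, 0.002, 0.004]
ft_force: [0.6, -0.9, 0.0]
grip_width: 0.0848
```

```bash
python3 - <<'E'
from h import *
plan([(.65,.115,.17,14)],85)
E
```

```text
at [ 0.431  -0.1003  0.1876] yaw 30.78 F [ 0.6 -0.9  0. ] g 84.8 t 1.8
[[[42.6, -10.4, 2.5, 0.5, -0.1, 2.4, 85], [42.1, -12.2, 2.5, 0.0, 0.0, 2.4, 85], [41.6, -13.9, 2.5, 0.0, 0.0, 2.4, 85], [41.0, -15.7, 2.5, 0.0, 0.0, 2.4, 85], [40.3, -17.4, 2.5, 0.0, 0.0, 2.4, 85]]]
[[[39.5, -19.0, 2.5, 0.0, 0.0, 2.4, 85], [38.7, -20.7, 2.5, 0.0, 0.0, 2.4, 85]]]
```

>>> {"fn": "jog_arm", "kwargs": {
  "deltas": [
    [[43,-10,2,0.5,0,2.5,85],[42,-12,2,0,0,2.5,85],[42,-14,2,0,0,2.5,85],[41,-16,2,0,0,2.5,85],[40,-18,2,0,0,2.5,85]]
  ]
}}

```text
clock: 2.3
eef_pos: [0.5927, 0.0623, 0.1789]
tool_rot: [0.988, 0.156, 0.002, 0.0]
ft_force: [0.8, 0.3, -0.0]
grip_width: 0.085
```

>>> {"fn": "jog_arm", "kwargs": {
  "deltas": [
    [[39,-19,2,0,0,2,85],[38,-20,2,0,0,2,85],[0,0,0,0,0,0,85]]
  ]
}}

```text
clock: 2.6
eef_pos: [0.6595, 0.1296, 0.1711]
tool_rot: [0.992, 0.123, 0.001, -0.0]
ft_force: [-0.5, 0.6, -0.8]
grip_width: 0.0848
```

```bash
cat >> h.py <<'E'
def look(n,fn=None,scale=1.5,crop=None):
    o=get_obs(); a=camera(n); M=model(n,o)
    if fn: save(fn,a,scale,crop)
    return a,M
E
python3 - <<'E'
from h import *
plan([(.66,.118,.10,14)],85)
a,M=look('wrist','w1.png')
for n,z in [('lid',.017),('box',.06)]:
  for d in masks_of(n,'wrist'):
    p=np.argwhere(d['pixels'])[:,::-1]; print(n,d['conf'],p.min(0),p.max(0),rect(M,p,z))
E
```

```text
at [0.6595 0.1296 0.1711] yaw 14.08 F [-0.5  0.6 -0.8] g 84.8 t 2.6
[[[-1.3, 5.7, 35.5, -0.0, -0.2, 0.0, 85], [-1.2, 5.7, 35.5, 0.0, 0.0, 0.0, 85]]]
lid 0.7 [216 101] [316 228] (array([660.8, 117.1]), array([150.2, 109.6]), 13.7)
box 0.85 [394 145] [511 308] (array([ 651.8, -105. ]), array([195.2, 141.4]), 16.9)
box 0.49 [216 102] [316 228] (array([670.4, 120.9]), array([128.5,  94.3]), 13.5)
```

View pics/w1.png

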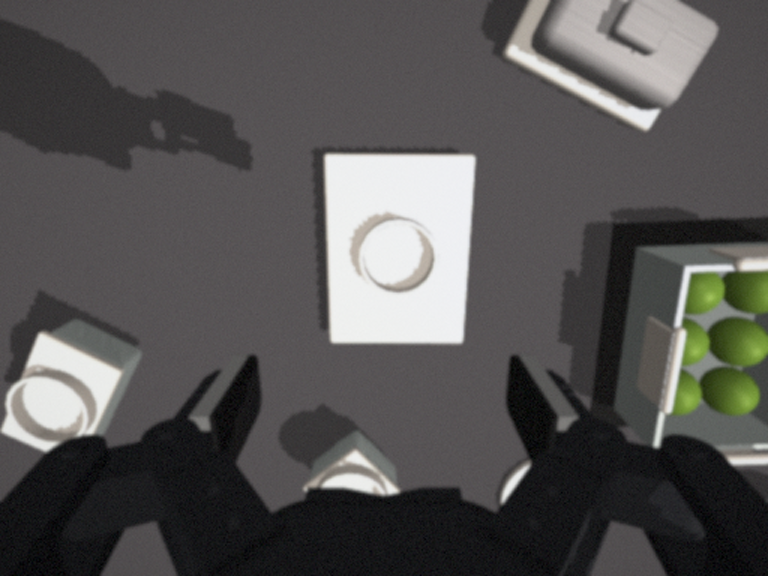

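The lid is centred at about (267,166) in the 512-wide wrist picture. Nothing stands between the fingers and its collar. I'll descend now.

>>> {"fn": "jog_arm", "kwargs": {
  "deltas": [
    [[-1,6,36,0,0,0.2,85],[0,6,36,0,0,0.2,85],[0,0,36,0,0,0,85],[0,0,0,0,0,0,85]]
  ]
}}

```text
clock: 3.15
eef_pos: [0.6584, 0.1079, 0.0706]
tool_rot: [0.993, 0.115, 0.006, 0.001]
ft_force: [-1.9, 0.2, -0.8]
grip_width: 0.0846
```

```bash
python3 - <<'E'
from h import *
plan([(.661,.117,.013,13.7)],85)
a,M=look('wrist')
for d in masks_of('lid','wrist'):
    p=np.argwhere(d['pixels'])[:,::-1]; print(d['conf'],p.min(0),p.max(0),rect(M,p,.017))
E
```

```text
at [0.6584 0.1079 0.0706] yaw 13.18 F [-1.9  0.2 -0.8] g 84.6 t 3.15
[[[2.0, -4.2, 28.8, 0.1, -0.7, -0.3, 85], [2.3, -4.1, 28.8, 0.0, 0.0, -0.3, 85]]]
0.89 [169  95] [315 272] (array([660.5, 117.1]), array([149.6, 109.8]), 13.2)
```

>>> {"fn": "jog_arm", "kwargs": {
  "deltas": [
    [[2,-5,20,0,-0.7,0,85],[2,-4,20,0,0,0,85],[0,0,10,0,0,0,85],[0,0,4,0,0,0,85],[0,0,0,0,0,0,85]]
  ]
}}

```text
clock: 3.75
eef_pos: [0.6731, 0.1198, 0.0317]
tool_rot: [0.993, 0.114, 0.014, 0.0]
ft_force: [0.5, -0.7, -0.5]
grip_width: 0.0849
```

```bash
python3 - <<'E'
from h import *
plan([(.661,.117,.013,13.3)],85)
E
```

```text
at [0.6731 0.1198 0.0317] yaw 13.14 F [ 0.5 -0.7 -0.5] g 84.9 t 3.75
[[[-12.9, -0.1, 18.3, 0.2, -1.6, -0.2, 85]]]
```

>>> {"fn": "jog_arm", "kwargs": {
  "deltas": [
    [[-6,0,6,0,-1.6,0,85],[0,0,0,0,0,0,85]]
  ]
}}

```text
clock: 3.95
eef_pos: [0.6677, 0.1184, 0.0267]
tool_rot: [0.993, 0.114, -0.0, 0.002]
ft_force: [-0.5, 0.4, -0.4]
grip_width: 0.0845
```

```bash
python3 - <<'E'
from h import *
plan([(.661,.117,.013,13.3)],85); print(get_obs()['joint_vel'].round(3))
E
```

```text
at [0.6677 0.1184 0.0267] yaw 13.13 F [-0.5  0.4 -0.4] g 84.5 t 3.95
[[[-6.8, -0.2, 13.7, 0.2, 0.0, -0.2, 85]]]
[-0.001 -0.027  0.017 -0.012 -0.     0.001]
```

>>> {"fn": "jog_arm", "kwargs": {
  "deltas": [
    [[-7,0,6,0,0,0,85],[0,0,6,0,0,0,85],[0,0,1,0,0,0,85]]
  ]
}}

```text
clock: 4.25
eef_pos: [0.6625, 0.1169, 0.0147]
tool_rot: [0.993, 0.114, 0.001, 0.002]
ft_force: [0.5, 0.5, 0.1]
grip_width: 0.085
```

```bash
python3 - <<'E'
from h import *
plan([(.661,.117,.013,13.3)],85); print(get_obs()['joint_vel'].round(3))
E
```

```text
at [0.6625 0.1169 0.0147] yaw 13.12 F [0.5 0.5 0.1] g 85.0 t 4.25
[[[-1.4, -0.5, 1.7, 0.3, -0.1, -0.2, 85]]]
[-0.001  0.002 -0.008 -0.008 -0.     0.   ]
```

>>> {"fn": "jog_arm", "kwargs": {
  "deltas": [
    [[-1.5,-0.5,0.5,0.3,0,0,60],[0,0,0,0,0,0,50],[0,0,0,0,0,0,50],[0,0,0,0,0,0,50],[0,0,0,0,0,0,50]]
  ]
}}

```text
clock: 4.75
eef_pos: [0.662, 0.1172, 0.015]
tool_rot: [0.993, 0.114, 0.002, -0.001]
ft_force: [0.0, -0.4, -0.2]
grip_width: 0.0498
```

```bash
python3 - <<'E'
from h import *
plan([(.661,.117,.1,13.3)],50)
a,M=look('wrist')
for d in masks_of('lid','wrist'):
    p=np.argwhere(d['pixels'])[:,::-1]; print(d['conf'],p.min(0),p.max(0),rect(M,p,.017))
E
```

```text
at [0.662  0.1172 0.015 ] yaw 13.11 F [ 0.  -0.4 -0.2] g 49.8 t 4.75
[[[-0.3, -0.1, -42.5, -0.1, -0.2, -0.1, 50], [-0.5, -0.0, -42.5, 0.0, 0.0, -0.1, 50]]]
0.74 [155 104] [348 323] (array([660.6, 116.9]), array([149., 109.]), 13.7)
```

```bash
python3 - <<'E'
from h import *
a,M=look('wrist','w2.png')
E
```

```text
(no output)
```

View pics/w2.png

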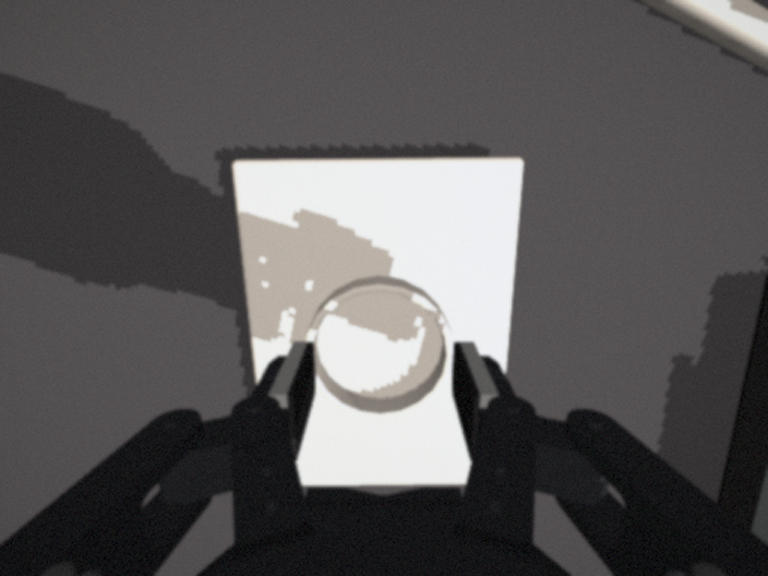

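The picture shows the finger tips standing over the collar ring at (253,230) rather than around it. The opening of 49.8 mm also means nothing is held. I'll open, go deeper and close again.

>>> {"fn": "jog_arm", "kwargs": {
  "deltas": [
    [[0,0,0,0,0,0,85],[0,0,0,0,0,0,85],[0,0,0,0,0,0,85],[0,0,4,0,0,0,85],[0,0,4,0,0,0,85]]
  ]
}}

```text
clock: 5.4
eef_pos: [0.6625, 0.1173, 0.0072]
tool_rot: [0.993, 0.114, 0.003, -0.001]
ft_force: [0.5, 0.4, -0.1]
grip_width: 0.085
```

>>> {"fn": "jog_arm", "kwargs": {
  "deltas": [
    [[0,0,2,0,0,0,64],[0,0,0,0,0,0,50],[0,0,0,0,0,0,50],[0,0,0,0,0,0,50],[0,0,0,0,0,0,50]]
  ]
}}

```text
clock: 5.9
eef_pos: [0.6615, 0.1172, 0.0035]
tool_rot: [0.993, 0.114, 0.001, -0.001]
ft_force: [0.9, 0.7, 0.9]
grip_width: 0.05
```

```bash
python3 - <<'E'
from h import *
a,M=look('wrist','w3.png',2.2,(130,100,390,340))
for d in masks_of('lid','wrist'):
    p=np.argwhere(d['pixels'])[:,::-1]; print(d['conf'],p.min(0),p.max(0),rect(M,p,.017))
b=camera('scene'); save('s3.png',b,5,(230,110,390,250))
E
```

```text
0.57 [149 104] [354 328] (array([663.5, 117.8]), array([142.4, 107.9]), 13.6)
```

View pics/w3.png

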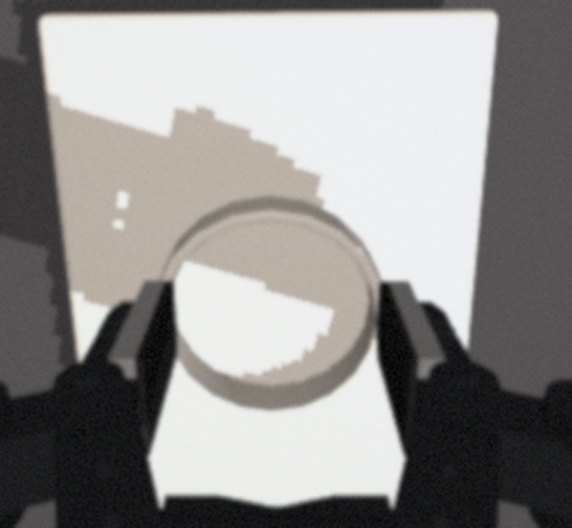

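View pics/s3.png

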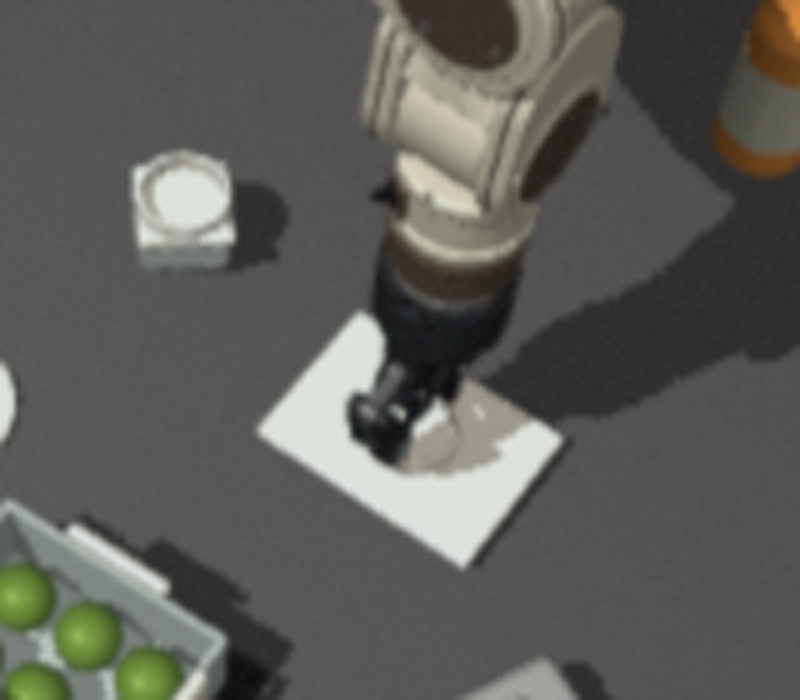

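Seen from the wrist, the tips still overlap the ring's top edge at about (210,229), so they stand too high. In the scene view the lid lies flat and unmoved. I'll open to 67 mm and feel downwards for the plate.

>>> {"fn": "jog_arm", "kwargs": {
  "deltas": [
    [[0,0,-2,0,0,0,70],[0,0,0,0,0,0,68],[0,0,0,0,0,0,68],[0,0,0,0,0,0,68]]
  ]
}}

```text
clock: 6.45
eef_pos: [0.6619, 0.1172, 0.0062]
tool_rot: [0.993, 0.114, 0.002, -0.001]
ft_force: [0.4, -0.8, 0.5]
grip_width: 0.068
```

>>> {"fn": "jog_arm", "kwargs": {
  "deltas": [
    [[0,0,3,0,0,0,68],[0,0,3,0,0,0,68],[0,0,0,0,0,0,68]]
  ]
}}

```text
clock: 6.75
eef_pos: [0.6618, 0.1172, -0.0003]
tool_rot: [0.993, 0.114, 0.002, -0.001]
ft_force: [-0.1, 0.4, -1.1]
grip_width: 0.0682
```

>>> {"fn": "jog_arm", "kwargs": {
  "deltas": [
    [[0,0,3,0,0,0,68],[0,0,0,0,0,0,68]]
  ]
}}

```text
clock: 6.95
eef_pos: [0.6616, 0.1172, -0.004]
tool_rot: [0.993, 0.114, 0.001, -0.001]
ft_force: [-0.2, 0.4, 0.4]
grip_width: 0.0678
```

>>> {"fn": "jog_arm", "kwargs": {
  "deltas": [
    [[0,0,3,0,0,0,68],[0,0,0,0,0,0,68]]
  ]
}}

```text
clock: 7.15
eef_pos: [0.6615, 0.1172, -0.0074]
tool_rot: [0.993, 0.114, 0.001, -0.001]
ft_force: [-0.4, -0.1, 0.0]
grip_width: 0.0677
```

>>> {"fn": "jog_arm", "kwargs": {
  "deltas": [
    [[0,0,2,0,0,0,62],[0,0,0,0,0,0,54],[0,0,0,0,0,0,54],[0,0,0,0,0,0,54]]
  ]
}}

```text
clock: 7.55
eef_pos: [0.6623, 0.1175, -0.0085]
tool_rot: [0.993, 0.114, 0.002, -0.001]
ft_force: [0.6, 0.4, 0.0]
grip_width: 0.0576
```

>>> {"fn": "jog_arm", "kwargs": {
  "deltas": [
    [[0,0,0,0,0,0,50],[0,0,0,0,0,0,50]]
  ]
}}

```text
clock: 7.75
eef_pos: [0.6623, 0.1175, -0.0085]
tool_rot: [0.993, 0.114, 0.002, -0.001]
ft_force: [-0.4, 0.0, 0.3]
grip_width: 0.0577
```

```bash
python3 - <<'E'
from h import *
plan([(.661,.117,.1,13.3)],50)
a,M=look('wrist','w4.png',2.2,(130,100,390,340))
E
```

```text
at [ 0.6623  0.1175 -0.0085] yaw 13.12 F [-0.4  0.   0.3] g 57.7 t 7.75
[[[-0.3, 0.0, -36.2, -0.1, -0.3, -0.1, 50], [-0.4, 0.1, -36.2, 0.0, 0.0, -0.1, 50], [-0.4, 0.1, -36.2, 0.0, 0.0, -0.1, 50]]]
```

View pics/w4.png

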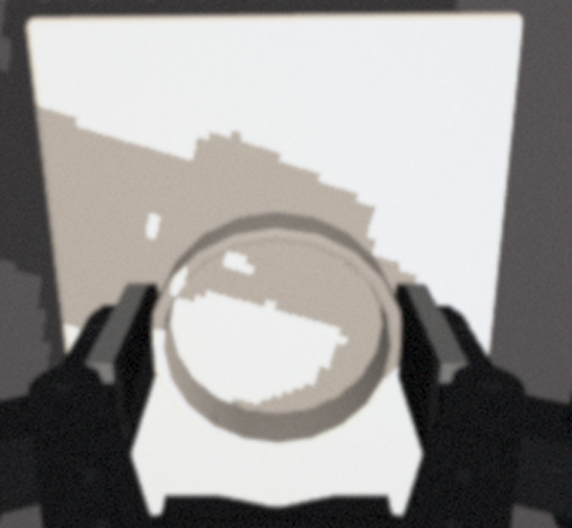

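The pads now touch the collar's outer edge at about (201,229) and (312,229), but only near its top. I'll open slightly, go lower until the plate is felt, then grip again.

>>> {"fn": "jog_arm", "kwargs": {
  "deltas": [
    [[0,0,0,0,0,0,66],[0,0,0,0,0,0,66],[0,0,4,0,0,0,66],[0,0,0,0,0,0,66]]
  ]
}}

```text
clock: 8.2
eef_pos: [0.6627, 0.1175, -0.0126]
tool_rot: [0.993, 0.114, 0.003, -0.001]
ft_force: [0.1, -0.3, 0.4]
grip_width: 0.0657
```

>>> {"fn": "jog_arm", "kwargs": {
  "deltas": [
    [[0,0,3,0,0,0,66],[0,0,0,0,0,0,66]]
  ]
}}

```text
clock: 8.4
eef_pos: [0.6633, 0.1176, -0.0122]
tool_rot: [0.993, 0.114, 0.004, -0.001]
ft_force: [0.3, 0.2, 0.4]
grip_width: 0.066
```

>>> {"fn": "jog_arm", "kwargs": {
  "deltas": [
    [[0,0,3,0,0,0,66],[0,0,0,0,0,0,66]]
  ]
}}

```text
clock: 8.6
eef_pos: [0.6642, 0.1177, -0.0125]
tool_rot: [0.993, 0.114, 0.005, -0.001]
ft_force: [0.0, -0.1, -0.4]
grip_width: 0.0655
```

```bash
python3 - <<'E'
from h import *
o=get_obs(); print(o['joint_pos'].round(3), o['joint_vel'].round(3), o['tau'].round(1)); print(R.from_quat(o['tool_rot']).as_matrix().round(4))
plan([(.662,.117,-.0125,13.3)],50)
E
```

```text
[1.750e-01 7.300e-01 1.970e-01 1.027e+00 1.000e-03 3.088e+00] [ 0.001 -0.006  0.004  0.006 -0.     0.001] [  0.  -56.6  22.8   0.    0.    0. ]
[[ 9.739e-01  2.269e-01  9.800e-03]
 [ 2.268e-01 -9.739e-01  3.000e-03]
 [ 1.020e-02 -7.000e-04 -9.999e-01]]
at [ 0.6642  0.1177 -0.0125] yaw 13.11 F [ 0.  -0.1 -0.4] g 65.5 t 8.6
[[[-2.3, 0.2, -0.1, -0.0, -0.6, -0.2, 50]]]
```

>>> {"fn": "jog_arm", "kwargs": {
  "deltas": [
    [[-2.5,0,-1,0,-0.6,0,66],[0,0,0,0,0,0,66],[0,0,0,0,0,0,50],[0,0,0,0,0,0,50],[0,0,0,0,0,0,50]]
  ]
}}

```text
clock: 9.1
eef_pos: [0.6617, 0.1172, -0.0109]
tool_rot: [0.993, 0.114, -0.0, -0.0]
ft_force: [-1.6, 0.2, 2.9]
grip_width: 0.0576
```

```bash
python3 - <<'E'
from h import *
a,M=look('wrist')
np.save('lidgrip.npy',a)
for d in masks_of('lid','wrist'):
    p=np.argwhere(d['pixels'])[:,::-1]; print(d['conf'],p.min(0),p.max(0),rect(M,p,.017))
plan([(.661,.117,.1,13.3),(.6,0,.16,15)],50)
E
```

```text
0.91 [140 103] [368 332] (array([669.9, 117.5]), array([132.2, 107.7]), 13.7)
at [ 0.6618  0.1173 -0.0108] yaw 13.13 F [-0.1  0.3  2.1] g 58.1 t 9.2
[[[-0.3, 0.0, -36.9, -0.0, 0.0, -0.1, 50], [-0.3, 0.0, -36.9, 0.0, 0.0, -0.1, 50], [-0.3, 0.0, -36.9, 0.0, 0.0, -0.1, 50], [-21.6, 25.0, -15.0, 0.0, 0.0, -0.4, 50], [-21.8, 24.8, -15.0, 0.0, 0.0, -0.4, 50]]]
[[[-21.9, 24.6, -15.0, 0.0, 0.0, -0.4, 50], [-22.1, 24.5, -15.0, 0.0, 0.0, -0.4, 50]]]
```

The jump in Fz at closing says the tips are now on the plate, with the pads on the collar. I'll lift and carry the lid to a viewing spot behind the box.

>>> {"fn": "jog_arm", "kwargs": {
  "deltas": [
    [[0,0,-10,0,0,0,50],[0,0,-20,0,0,0,50],[0,0,-35,0,0,0,50],[0,0,-35,0,0,0,50],[0,0,-25,0,0,0,50]]
  ]
}}

```text
clock: 9.7
eef_pos: [0.6557, 0.116, 0.1093]
tool_rot: [0.993, 0.114, -0.01, 0.0]
ft_force: [0.0, 0.5, -1.5]
grip_width: 0.0582
```

```bash
python3 - <<'E'
from h import *
plan([(.60,-.157,.115,17)],50,35)
a,M=look('wrist')
for d in masks_of('lid','wrist'):
    p=np.argwhere(d['pixels'])[:,::-1]; print(d['conf'],p.min(0),p.max(0),rect(M,p,M[3][2,3]-.165+.011+.017))
E
```

```text
at [0.6557 0.116  0.1093] yaw 13.12 F [ 0.   0.5 -1.5] g 58.2 t 9.7
[[[-14.5, 31.7, -0.5, -0.1, 1.2, -0.5, 50], [-14.8, 31.5, -0.7, 0.0, 0.0, -0.5, 50], [-15.1, 31.4, -0.7, 0.0, 0.0, -0.5, 50], [-15.3, 31.3, -0.7, 0.0, 0.0, -0.5, 50], [-15.6, 31.1, -0.7, 0.0, 0.0, -0.5, 50]]]
[[[-15.9, 31.0, -0.7, 0.0, 0.0, -0.5, 50], [-16.1, 30.9, -0.7, 0.0, 0.0, -0.5, 50], [-16.4, 30.7, -0.7, 0.0, 0.0, -0.5, 50]]]
```

>>> {"fn": "jog_arm", "kwargs": {
  "deltas": [
    [[-14,31,-1,0,1,-0.5,50],[-15,31,-1,0,0,-0.5,50],[-15,31,-1,0,0,-0.5,50],[-15,31,-1,0,0,-0.5,50],[-16,31,-1,0,0,-0.5,50]]
  ]
}}

```text
clock: 10.3
eef_pos: [0.6209, -0.0512, 0.1106]
tool_rot: [0.99, 0.142, -0.001, -0.003]
ft_force: [0.6, -0.6, -1.4]
grip_width: 0.0579
```

>>> {"fn": "jog_arm", "kwargs": {
  "deltas": [
    [[-16,31,-1,0,0,-0.5,50],[-16,31,-1,0,0,-0.5,50],[-16,25,0,0,0,-0.5,50],[0,0,0,0,0,0,50],[0,0,0,0,0,0,50]]
  ]
}}

```text
clock: 10.8
eef_pos: [0.5927, -0.1564, 0.1044]
tool_rot: [0.988, 0.152, -0.007, -0.005]
ft_force: [1.0, 0.9, -1.7]
grip_width: 0.0577
```

```bash
python3 - <<'E'
from h import *
plan([(.60,-.157,.115,17)],50,35)
a,M=look('wrist','w5.png',1.5); np.save('w5.npy',a)
print(get_obs()['joint_vel'].round(3))
for n in ['lid','box']:
  for d in masks_of(n,'wrist'):
    p=np.argwhere(d['pixels'])[:,::-1]; print(n,d['conf'],p.min(0),p.max(0))
E
```

```text
at [ 0.5927 -0.1564  0.1044] yaw 17.47 F [ 1.   0.9 -1.7] g 57.7 t 10.8
[[[6.6, 2.7, -10.7, -0.6, 0.7, 0.5, 50]]]
[ 0.027 -0.002  0.008  0.004  0.002 -0.   ]
lid 0.77 [140 103] [368 332]
box 0.81 [170   0] [355 104]
```

View pics/w5.png

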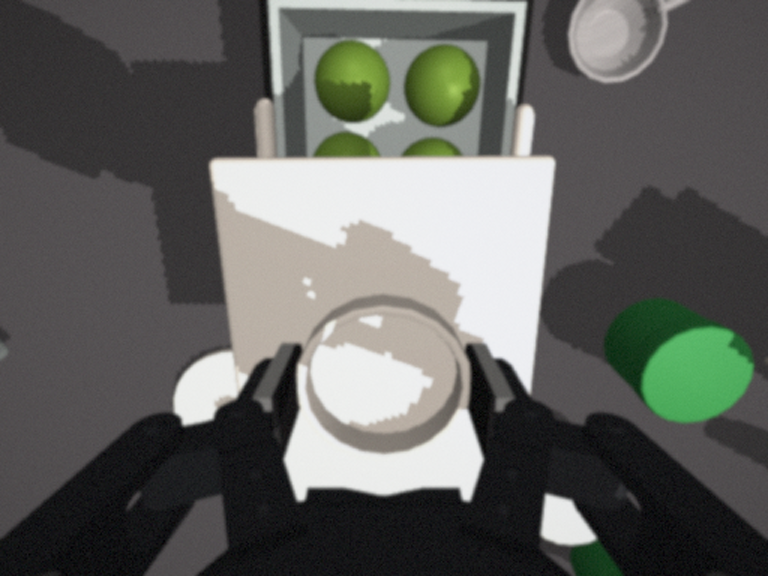

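The picture shows the lid level in the grip, with its far corners at about (140,105) and (369,105) in raw pixels. The box's far half is beyond it, with rim outer edges near columns 178 and 353 and the far rim at rows 0-6. I'll measure these precisely.

```bash
python3 - <<'E'
from h import *
a=np.load('w5.npy').astype(int); g=a.sum(2)//3
M=model('wrist')
for r in (6,20,40,60): print(r,g[r,172:192].tolist(),g[r,338:360].tolist())
for c in (220,265,310): print(c,g[0:14,c].tolist())
print('lid far edge',[ (c,g[98:112,c].tolist()) for c in (160,345)])
for r in (110,150,200): print(r,g[r,136:166].tolist(), g[r,345:372].tolist())
E
```

```text
6 [42, 29, 20, 25, 26, 46, 94, 151, 195, 211, 214, 212, 203, 179, 142, 121, 111, 110, 110, 110] [206, 210, 210, 208, 212, 213, 215, 213, 214, 214, 211, 188, 140, 80, 41, 35, 46, 62, 72, 77, 77, 78]
20 [49, 38, 29, 16, 26, 29, 53, 113, 169, 201, 213, 214, 212, 196, 163, 134, 122, 121, 122, 124] [67, 66, 74, 100, 150, 196, 214, 218, 215, 211, 181, 121, 59, 34, 37, 53, 70, 80, 79, 80, 83, 80]
40 [55, 52, 43, 33, 20, 22, 22, 49, 99, 156, 198, 213, 215, 213, 196, 166, 135, 124, 122, 121] [75, 101, 154, 196, 219, 219, 218, 206, 167, 106, 53, 34, 39, 59, 71, 79, 78, 84, 79, 82, 82, 82]
60 [51, 52, 52, 45, 35, 26, 22, 24, 46, 95, 154, 199, 214, 215, 210, 187, 153, 118, 86, 72] [156, 201, 219, 220, 217, 205, 159, 99, 46, 37, 45, 63, 78, 84, 80, 83, 82, 83, 80, 85, 83, 83]
220 [218, 218, 218, 215, 208, 179, 137, 104, 92, 93, 91, 93, 92, 95]
265 [212, 215, 218, 220, 219, 207, 170, 125, 97, 93, 92, 89, 93, 91]
310 [190, 211, 218, 219, 218, 217, 206, 168, 123, 97, 93, 89, 95, 93]
lid far edge [(160, [56, 54, 54, 55, 54, 57, 93, 144, 190, 220, 229, 234, 236, 237]), (345, [213, 216, 216, 218, 214, 
[... 177 characters left out ...]
, 237, 237, 237, 237] [238, 238, 238, 238, 238, 238, 237, 237, 237, 237, 238, 238, 238, 238, 238, 238, 237, 237, 237, 237, 238, 237, 235, 228, 198, 137, 91]
150 [54, 55, 51, 55, 57, 55, 57, 72, 108, 143, 161, 174, 174, 174, 174, 177, 175, 177, 174, 176, 174, 177, 177, 175, 176, 178, 176, 174, 177, 177] [238, 239, 239, 238, 239, 238, 238, 240, 238, 238, 239, 239, 237, 238, 239, 239, 239, 239, 236, 223, 178, 120, 88, 86, 85, 82, 84]
200 [56, 57, 58, 52, 55, 55, 56, 54, 54, 55, 55, 54, 56, 74, 104, 141, 165, 171, 175, 175, 174, 176, 175, 174, 175, 173, 174, 175, 177, 175] [239, 238, 239, 238, 239, 239, 238, 238, 238, 239, 240, 238, 239, 234, 210, 144, 80, 58, 51, 54, 55, 56, 57, 53, 56, 55, 56]
```

```bash
python3 - <<'E'
from h import *
o,p,Rm,yaw=state(); print(p.round(4),yaw,o['tool_rot'].round(4))
o['eef_pos']=np.array([.5927,-.1564,.1044]); q=np.array([.988,.152,-.007,-.005]); o['tool_rot']=q/np.linalg.norm(q)
M=model('wrist',o)
line=lambda w: np.degrees(np.arctan2(*(np.polyfit(w[:,0],w[:,1],1)[0],1)))
L=unproj(M,[[178.5,6],[179.1,20],[180.4,40],[181.5,60]],.06); Rr=unproj(M,[[350.3,6],[349,20],[346.75,40],[344.65,60]],.06)
F=unproj(M,[[220,5.55],[265,6.3],[310,7.3]],.06)
fy=np.degrees(np.arctan(-np.polyfit(F[:,1],F[:,0],1)[0]))
print('yaw',line(L),line(Rr),fy)
def frame(yw,L,Rr,F):
    c,s=np.cos(np.radians(yw)),np.sin(np.radians(yw)); u=np.array([c,s]); v=np.array([-s,c])
    l=(L[:,:2]@v).mean(); r=(Rr[:,:2]@v).mean(); f=(F[:,:2]@u).mean(); return u,v,l,r,f
yb=(line(L)+line(Rr)+fy)/3
u,v,l,r,f=frame(yb,L,Rr,F); cb=u*(f-.071)+v*(l+r)/2
print('box width',l-r,'centre',cb.round(4),'yaw',yb)
zt=.1044+.011+.017
L=unproj(M,[[138.9,110],[144.2,150],[150.3,200]],zt); Rr=unproj(M,[[369.5,110],[365.3,150],[359.7,200]],zt); F=unproj(M,[[160,105],[250,105.0]],zt)
yl=(line(L)+line(Rr))/2; print('lid yaw',line(L),line(Rr))
u,v,l,r,f=frame(yl,L,Rr,F); cl=u*(f-.075)+v*(l+r)/2
print('lid width',l-r,'centre',cl.round(4))
ty=2*np.degrees(np.arctan2(.152,.988)); d=cl-o['eef_pos'][:2]; c,s=np.cos(np.radians(ty)),np.sin(np.radians(ty))
dl=np.array([c*d[0]+s*d[1],-s*d[0]+c*d[1]]); print('lid in tool axes(u,v) mm',dl*1e3,'dyaw',yl-ty)
yt=yb-(yl-ty); c,s=np.cos(np.radians(yt)),np.sin(np.radians(yt))
t=cb-np.array([c*dl[0]-s*dl[1],s*dl[0]+c*dl[1]]); print('target tool',t.round(4),'yaw',yt)
plan([(t[0],t[1],.09,yt)],50)
E
```

```text
[ 0.5935 -0.1551  0.1049] 17.611922944724565 [ 0.9882  0.1531 -0.0064 -0.0042]
yaw 16.39600182785592 16.40385023040177 16.307136135075798
box width 0.11015505858080898 centre [ 0.6522 -0.1432] yaw 16.36899606444449
lid yaw 17.693422265523356 18.075986628820424
lid width 0.10721020227936784 centre [ 0.5919 -0.1583]
lid in tool axes(u,v) mm [-1.38821952 -1.57709724] dyaw 0.39237992206147254
target tool [ 0.6531 -0.1413] yaw 15.976616142383019
at [ 0.5935 -0.1551  0.1049] yaw 17.61 F [ 0.2  0.2 -0.4] g 57.7 t 10.95
[[[30.6, 2.5, 7.1, -0.6, 0.7, 0.8, 50], [30.5, 2.0, 7.5, 0.0, 0.0, 0.8, 50]]]
```

>>> {"fn": "jog_arm", "kwargs": {
  "deltas": [
    [[30,2.5,3,-0.6,0.7,0.8,50],[30,2,4,0,0,0.8,50],[0,0,0,0,0,0,50],[0,0,0,0,0,0,50]]
  ]
}}

```text
clock: 11.35
eef_pos: [0.6542, -0.1357, 0.0963]
tool_rot: [0.99, 0.142, -0.0, -0.0]
ft_force: [-0.4, 0.5, -0.4]
grip_width: 0.058
```

```bash
python3 - <<'E'
from h import *
plan([(.6531,-.1413,.075,15.98)],50); print(get_obs()['joint_vel'].round(3))
E
```

```text
at [ 0.6542 -0.1357  0.0963] yaw 16.33 F [-0.4  0.5 -0.4] g 58.0 t 11.35
[[[-2.6, 5.1, 21.3, -0.1, 0.0, 0.3, 50]]]
[ 0.03   0.026  0.023 -0.012  0.01   0.004]
```

>>> {"fn": "jog_arm", "kwargs": {
  "deltas": [
    [[-2.5,5,6,0,0,0.3,50],[0,0,6,0,0,0,50],[0,0,0,0,0,0,50],[0,0,0,0,0,0,50]]
  ]
}}

```text
clock: 11.75
eef_pos: [0.6512, -0.1404, 0.0833]
tool_rot: [0.99, 0.14, -0.001, -0.001]
ft_force: [0.5, -0.5, -0.9]
grip_width: 0.0579
```

```bash
python3 - <<'E'
from h import *
plan([(.6531,-.1413,.070,15.98)],50); print(get_obs()['joint_vel'].round(3))
E
```

```text
at [ 0.6512 -0.1404  0.0833] yaw 16.1 F [ 0.5 -0.5 -0.9] g 57.9 t 11.75
[[[1.6, 1.5, 13.3, -0.1, 0.1, 0.1, 50]]]
[-0.005 -0.001 -0.02  -0.005  0.004 -0.   ]
```

>>> {"fn": "jog_arm", "kwargs": {
  "deltas": [
    [[1.8,1.2,6,0,0,0,50],[0,0.3,6,0,0,0,50],[0,0,6,0,0,0,50],[0,0,3,0,0,0,50],[0,0,0,0,0,0,50]]
  ]
}}

```text
clock: 12.25
eef_pos: [0.6528, -0.1422, 0.0607]
tool_rot: [0.99, 0.139, -0.001, -0.001]
ft_force: [-0.6, -0.1, -0.8]
grip_width: 0.058
```

```bash
python3 - <<'E'
from h import *
plan([(.6531,-.1413,.050,15.98)],50); print(get_obs()['joint_vel'].round(3))
E
```

```text
at [ 0.6528 -0.1422  0.0607] yaw 16.02 F [-0.6 -0.1 -0.8] g 58.0 t 12.25
[[[0.5, -0.8, 10.7, -0.1, 0.1, 0.0, 50]]]
[ 0.001  0.001 -0.001 -0.001  0.002 -0.   ]
```

>>> {"fn": "jog_arm", "kwargs": {
  "deltas": [
    [[0.5,-0.8,4,0,0,0,50],[0,0,4,0,0,0,50],[0,0,3,0,0,0,50],[0,0,0,0,0,0,50]]
  ]
}}

```text
clock: 12.65
eef_pos: [0.6532, -0.141, 0.0488]
tool_rot: [0.99, 0.139, -0.001, -0.001]
ft_force: [-0.4, -0.1, -1.8]
grip_width: 0.0578
```

>>> {"fn": "jog_arm", "kwargs": {
  "deltas": [
    [[0,0,3,0,0,0,50],[0,0,0,0,0,0,50]]
  ]
}}

```text
clock: 12.85
eef_pos: [0.6539, -0.1412, 0.047]
tool_rot: [0.99, 0.139, -0.0, -0.0]
ft_force: [-1.8, -0.7, 0.7]
grip_width: 0.0579
```

```bash
python3 - <<'E'
from h import *
plan([(.6531,-.1413,.037,15.98)],50); print(get_obs()['joint_vel'].round(3),get_obs()['ft_torque'].round(2))
a,M=look('wrist','w6.png'); 
E
```

```text
at [ 0.6539 -0.1412  0.047 ] yaw 16.03 F [-1.8 -0.7  0.7] g 57.9 t 12.85
[[[-0.8, -0.1, 10.0, -0.0, -0.0, 0.0, 50]]]
[-0.002 -0.007  0.004  0.006 -0.002 -0.   ] [ 0.03  0.3  -0.06]
```

View pics/w6.png

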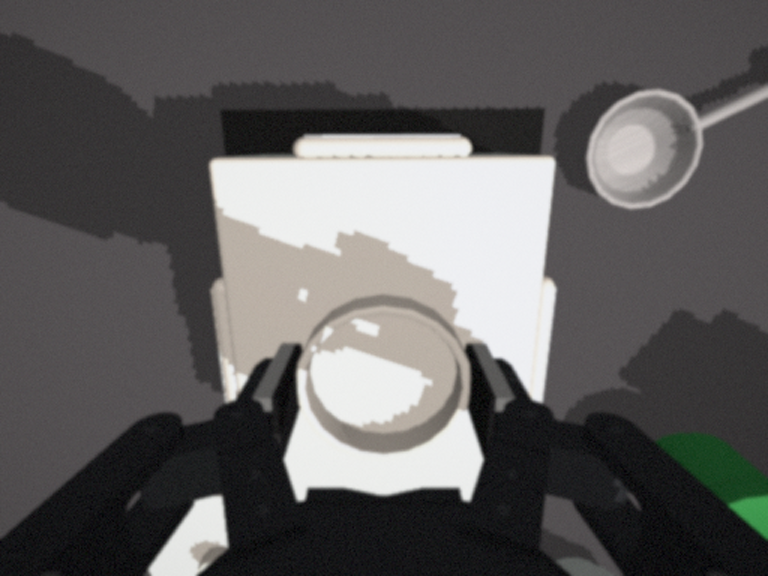

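The lid sits centred between the side clips and square to the mat, and its height matches resting on the clips. Now I'll press it down.

>>> {"fn": "jog_arm", "kwargs": {
  "deltas": [
    [[-0.5,0,3,0,0,0,50],[0,0,4,0,0,0,50],[0,0,4,0,0,0,50]]
  ]
}}

```text
clock: 13.2
eef_pos: [0.6547, -0.1415, 0.042]
tool_rot: [0.99, 0.139, 0.003, 0.0]
ft_force: [-5.2, -0.0, 5.7]
grip_width: 0.0575
```

>>> {"fn": "jog_arm", "kwargs": {
  "deltas": [
    [[0,0,6,0,0,0,50],[0,0,6,0,0,0,50]]
  ]
}}

```text
clock: 13.4
eef_pos: [0.6549, -0.1416, 0.0369]
tool_rot: [0.99, 0.139, 0.004, 0.001]
ft_force: [-19.0, 2.3, 49.4]
grip_width: 0.0579
```

>>> {"fn": "jog_arm", "kwargs": {
  "deltas": [
    [[-0.5,0,0,0,-0.3,0,50],[0,0,0,0,0,0,50]]
  ]
}}

```text
clock: 13.6
eef_pos: [0.6539, -0.1411, 0.0378]
tool_rot: [0.99, 0.139, 0.002, 0.001]
ft_force: [0.3, -0.4, -0.4]
grip_width: 0.0579
```

```bash
python3 - <<'E'
from h import *
plan([(.6531,-.1413,.037,15.98)],50); print(get_obs()['ft_torque'].round(2),R.from_quat(get_obs()['tool_rot']).as_matrix().round(4)[:,2])
a,M=look('wrist','w7.png',2.2,(130,60,390,310)); 
E
```

```text
at [ 0.6539 -0.1411  0.0378] yaw 16.0 F [ 0.3 -0.4 -0.4] g 57.9 t 13.6
[[[-0.8, -0.0, 0.8, 0.1, -0.2, 0.0, 50]]]
[-0.05  0.01  0.  ] [ 4.1e-03 -5.0e-04 -1.0e+00]
```

View pics/w7.png

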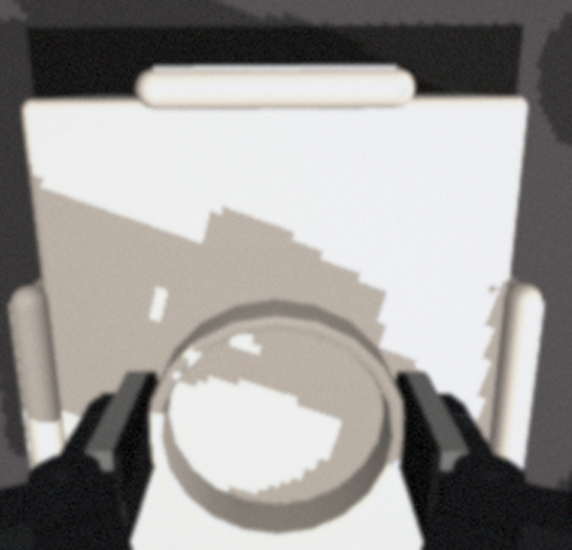

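On the three edges in view the clips now lap over the lid: far at (255,100), left at (143,220), right at (365,220). The height reads about 48 mm for the lid with no load. I'll release and rise, then look at the fourth edge.

>>> {"fn": "jog_arm", "kwargs": {
  "deltas": [
    [[0,0,0,0,0,0,75],[0,0,0,0,0,0,75],[0,0,0,0,0,0,75],[0,0,-10,0,0,0,80],[0,0,-20,0,0,0,85]]
  ]
}}

```text
clock: 14.15
eef_pos: [0.6521, -0.1411, 0.0633]
tool_rot: [0.99, 0.139, -0.001, -0.0]
ft_force: [0.6, 0.8, -0.0]
grip_width: 0.085
```

>>> {"fn": "jog_arm", "kwargs": {
  "deltas": [
    [[0,0,-35,0,0,0,85],[0,0,-35,0,0,0,85],[0,0,-10,0,0,0,85],[0,0,0,0,0,0,85]]
  ]
}}

```text
clock: 14.55
eef_pos: [0.6542, -0.1417, 0.151]
tool_rot: [0.99, 0.139, 0.002, 0.001]
ft_force: [0.7, 0.1, 0.5]
grip_width: 0.0849
```

```bash
python3 - <<'E'
from h import *
a,M=look('wrist'); np.save('boxclosed.npy',a)
o,p,Rm,yaw=state(); print(p,yaw); 
for n,z in [('lid',.065),('box',.065)]:
  for d in masks_of(n,'wrist'):
    p=np.argwhere(d['pixels'])[:,::-1]; print(n,d['conf'],p.min(0),p.max(0),rect(M,p,z))
plan([(.4875,.342,.15,162)],85)
E
```

```text
[ 0.654132   -0.1416357   0.15049521] 16.01732248486153
lid 0.97 [191 102] [317 256] (array([ 653.6, -142.8]), array([148.6, 108.5]), 16.3)
box 0.6 [184  81] [325 264] (array([ 657.3, -142. ]), array([174.1, 124.4]), 16.0)
at [ 0.6524 -0.1413  0.1476] yaw 16.01 F [-0.2 -0.1 -0.1] g 84.8 t 14.7
[[[-1.3, -26.8, -0.1, -0.0, 0.1, -7.7, 85], [2.3, -26.8, -0.1, 0.0, 0.0, -7.7, 85], [5.8, -26.2, -0.1, 0.0, 0.0, -7.7, 85], [9.3, -25.2, -0.1, 0.0, 0.0, -7.7, 85], [12.6, -23.8, -0.1, 0.0, 0.0, -7.7, 85]]]
[[[15.6, -21.9, -0.1, 0.0, 0.0, -7.7, 85], [18.4, -19.6, -0.1, 0.0, 0.0, -7.7, 85], [20.9, -16.9, -0.1, 0.0, 0.0, -7.7, 85], [22.9, -14.0, -0.1, 0.0, 0.0, -7.7, 85], [24.6, -10.8, -0.1, 0.0, 0.0, -7.7, 85]]]
[[[25.8, -7.4, -0.1, 0.0, 0.0, -7.7, 85], [26.6, -3.9, -0.1, 0.0, 0.0, -7.7, 85], [26.9, -0.3, -0.1, 0.0, 0.0, -7.7, 85], [26.7, 3.3, -0.1, 0.0, 0.0, -7.7, 85], [26.0, 6.8, -0.1, 0.0, 0.0, -7.7, 85]]]
[[[24.8, 10.3, -0.1, 0.0, 0.0, -7.7, 85], [23.3, 13.5, -0.1, 0.0, 0.0, -7.7, 85], [21.2, 16.5, -0.1, 0.0, 0.0, -7.7, 85], [18.8, 19.2, -0.1, 0.0, 0.0, -7.7, 85]]]
```

```bash
python3 - <<'E'
from h import *
save('w8.png',np.load('boxclosed.npy'),3.5,(165,65,345,275))
E
```

```text
(no output)
```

View pics/w8.png

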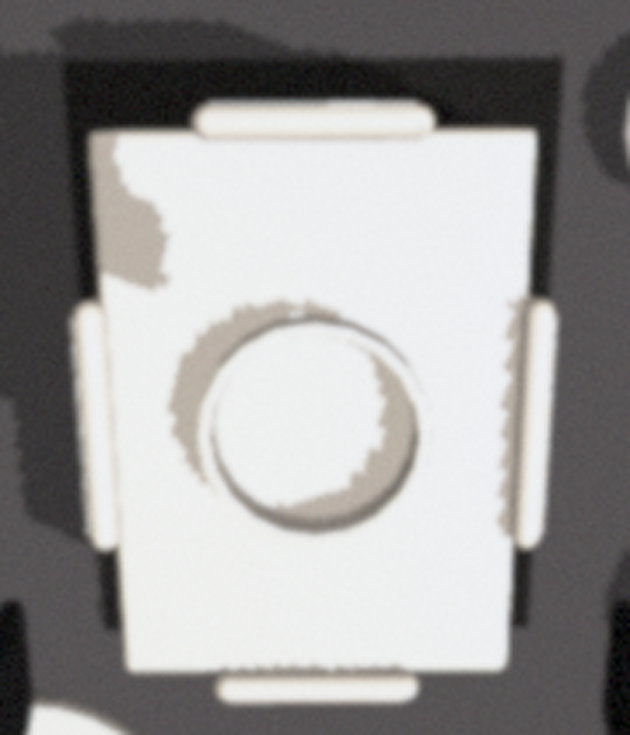

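>>> {"fn": "jog_arm", "kwargs": {
  "deltas": [
    [[-1,-27,0,0,0,-7.7,85],[2,-27,0,0,0,-7.7,85],[6,-26,0,0,0,-7.7,85],[9,-25,0,0,0,-7.7,85],[13,-24,0,0,0,-7.7,85]]
  ]
}}

```text
clock: 15.2
eef_pos: [0.6013, -0.014, 0.1356]
tool_rot: [0.885, 0.466, -0.009, -0.005]
ft_force: [0.3, 0.1, -0.0]
grip_width: 0.0852
```

>>> {"fn": "jog_arm", "kwargs": {
  "deltas": [
    [[16,-22,0,0,0,-7.7,85],[18,-20,0,0,0,-7.7,85],[21,-17,0,0,0,-7.7,85],[23,-14,0,0,0,-7.7,85],[25,-11,0,0,0,-7.7,85]]
  ]
}}

```text
clock: 15.7
eef_pos: [0.5433, 0.1166, 0.1256]
tool_rot: [0.671, 0.741, -0.014, -0.015]
ft_force: [-0.0, 0.0, -0.1]
grip_width: 0.0849
```

All four clips show over the lid's edges: far (253,98), left (193,187), right (318,187) and near (256,261). The lid's apparent length of 148.6 mm at the home height agrees. I'll go on to the tub.

```bash
python3 - <<'E'
from h import *
plan([(.4875,.342,.15,162)],85)
E
```

```text
at [0.5433 0.1166 0.1256] yaw 95.7 F [-0.   0.  -0.1] g 84.9 t 15.7
[[[25.5, -3.8, -2.5, -2.3, -0.3, -7.4, 85], [25.8, -0.4, -2.7, 0.0, 0.0, -7.4, 85], [25.6, 2.9, -2.7, 0.0, 0.0, -7.4, 85], [25.0, 6.2, -2.7, 0.0, 0.0, -7.4, 85], [24.0, 9.4, -2.7, 0.0, 0.0, -7.4, 85]]]
[[[22.6, 12.4, -2.7, 0.0, 0.0, -7.4, 85], [20.9, 15.2, -2.7, 0.0, 0.0, -7.4, 85], [18.8, 17.7, -2.7, 0.0, 0.0, -7.4, 85], [16.3, 20.0, -2.7, 0.0, 0.0, -7.4, 85]]]
```

>>> {"fn": "jog_arm", "kwargs": {
  "deltas": [
    [[25,-4,-4,-2.3,0,-7.5,85],[26,0,-4,0,0,-7.5,85],[26,3,-4,0,0,-7.5,85],[25,6,-4,0,0,-7.5,85],[24,9,-4,0,0,-7.5,85]]
  ]
}}

```text
clock: 16.2
eef_pos: [0.4999, 0.2433, 0.1352]
tool_rot: [0.384, 0.923, -0.005, -0.009]
ft_force: [0.1, -0.1, -0.1]
grip_width: 0.0851
```

>>> {"fn": "jog_arm", "kwargs": {
  "deltas": [
    [[23,12,-3,0,0,-7.5,85],[21,15,-3,0,0,-7.5,85],[19,18,-3,0,0,-7.5,85],[10,12,-3,0,0,-7.5,85],[0,0,0,0,0,0,85]]
  ]
}}

```text
clock: 16.7
eef_pos: [0.4641, 0.3358, 0.1375]
tool_rot: [0.118, 0.993, -0.008, -0.018]
ft_force: [0.3, -1.0, -1.1]
grip_width: 0.085
```

```bash
python3 - <<'E'
from h import *
plan([(.4875,.342,.15,162)],85); print(R.from_quat(get_obs()['tool_rot']).as_matrix()[:,2].round(3))
a,M=look('wrist','w9.png'); np.save('w9.npy',a)
for n,z in [('tub',.051)]:
  for d in masks_of(n,'wrist'):
    p=np.argwhere(d['pixels'])[:,::-1]; print(n,d['conf'],p.min(0),p.max(0),rect(M,p,z))
E
```

```text
at [0.4641 0.3358 0.1375] yaw 166.37 F [ 0.3 -1.  -1.1] g 85.0 t 16.7
[[[-20.9, 11.2, -13.4, -1.2, -1.8, 4.4, 85]]]
[-0.037 -0.012 -0.999]
```

View pics/w9.png

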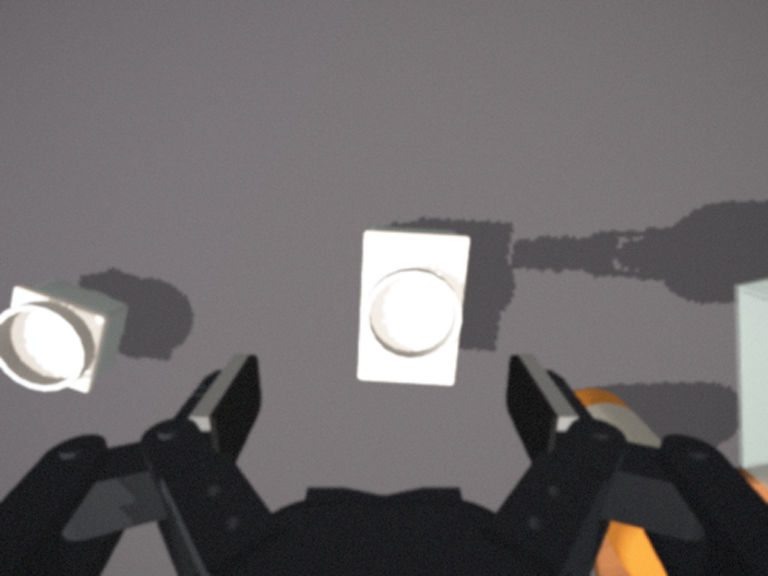

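The tub's white top has its corners at about (243,154), (313,158), (303,257) and (238,253) in raw pixels, and the network missed it. I'll measure it by its brightness, along with the pot at the left.

```bash
cat >> h.py <<'E'
def blob(a,M,seed,z,thr=190):
    b=(a.min(2)>thr).astype(np.uint8); n,l=cv2.connectedComponents(b)
    p=np.argwhere(l==l[seed[1],seed[0]])[:,::-1]; return p,rect(M,p,z)
E
python3 - <<'E'
from h import *
a=np.load('w9.npy'); o=get_obs()
M=model('wrist')
for t in (150,190): p,r=blob(a,M,(250,240),.051,t); print(len(p),p.min(0),p.max(0),r)
plan([(.4875,.342,.1,162)],85)
E
```

```text
6945 [237 153] [313 257] (array([489.4, 342.2]), array([101.4,  65.6]), -17.0)
6588 [238 154] [312 256] (array([489.4, 342.5]), array([100. ,  64.5]), -17.2)
at [0.4645 0.3338 0.1373] yaw 166.08 F [-0.2 -1.2 -0.6] g 85.0 t 16.8
[[[-21.6, 14.3, 36.3, -1.3, -1.8, 4.1, 85]]]
```

>>> {"fn": "jog_arm", "kwargs": {
  "deltas": [
    [[-12,7,10,-1.3,-1.8,2,85],[-9,6,10,0,0,1.2,85],[0,0,10,0,0,0,85],[0,0,0,0,0,0,85]]
  ]
}}

```text
clock: 17.2
eef_pos: [0.4887, 0.3361, 0.1027]
tool_rot: [0.155, 0.988, -0.002, -0.002]
ft_force: [-0.1, -0.7, -0.7]
grip_width: 0.0852
```

```bash
python3 - <<'E'
from h import *
plan([(.4894,.3424,.05,162.9)],85)
a,M=look('wrist')
b=a.min(2)>190
for d in masks_of('tub','wrist'): print('net',d['conf'],d['at'])
from h import proj
uv=proj(M,[.4894,.3424,.052])[0].astype(int); print(uv,blob(a,M,uv,.051)[1])
E
```

```text
at [0.4887 0.3361 0.1027] yaw 162.15 F [-0.1 -0.7 -0.7] g 85.2 t 17.2
[[[0.5, 3.2, 26.3, -0.3, -0.2, -0.4, 85], [0.6, 3.1, 26.4, 0.0, 0.0, -0.4, 85]]]
net 0.97 [267.4, 182.1]
[264 193] (array([489.1, 344.6]), array([99.7, 63.8]), -16.7)
```

>>> {"fn": "jog_arm", "kwargs": {
  "deltas": [
    [[0,4,25,0,0,-0.5,85],[0,3,25,0,0,-0.4,85],[0,0,20,0,0,0,85],[0,0,0,0,0,0,85]]
  ]
}}

```text
clock: 17.7
eef_pos: [0.494, 0.3447, 0.036]
tool_rot: [0.148, 0.989, 0.001, 0.001]
ft_force: [-1.4, -0.2, -1.1]
grip_width: 0.085
```

```bash
python3 - <<'E'
from h import *
plan([(.489,.343,.0,163)],85)
E
```

```text
at [0.494  0.3447 0.036 ] yaw 163.03 F [-1.4 -0.2 -1.1] g 85.0 t 17.7
[[[4.3, -3.2, 36.0, 0.2, 0.1, 0.0, 85]]]
```

>>> {"fn": "jog_arm", "kwargs": {
  "deltas": [
    [[4,-3,12,0,0,0,85],[0,0,12,0,0,0,85],[0,0,10,0,0,0,85],[0,0,2,0,0,0,85]]
  ]
}}

```text
clock: 18.1
eef_pos: [0.4921, 0.3448, 0.003]
tool_rot: [0.148, 0.989, 0.003, 0.003]
ft_force: [-0.5, 0.3, -1.0]
grip_width: 0.0851
```

>>> {"fn": "jog_arm", "kwargs": {
  "deltas": [
    [[0,0,0,0,0,0,50],[0,0,0,0,0,0,50],[0,0,0,0,0,0,50],[0,0,0,0,0,0,50]]
  ]
}}

```text
clock: 18.5
eef_pos: [0.493, 0.3453, 0.0042]
tool_rot: [0.148, 0.989, 0.004, 0.004]
ft_force: [0.1, -1.5, -4.0]
grip_width: 0.0629
```

```bash
python3 - <<'E'
from h import *
plan([(.489,.343,.0,163)],85); print(R.from_quat(get_obs()['tool_rot']).as_matrix()[:,2].round(3))
a,M=look('wrist'); np.save('tubgrip.npy',a); uv=proj(M,[.4894,.3424,.052])[0].astype(int); p,r=blob(a,M,uv,.051);print(uv,p.min(0),p.max(0),r)
for d in masks_of('tub','wrist'): p=np.argwhere(d['pixels'])[:,::-1]; print('net',d['conf'],d['at'],p.min(0),p.max(0),rect(M,p,.051))
E
```

```text
at [0.493  0.3453 0.0042] yaw 163.01 F [ 0.1 -1.5 -4. ] g 62.9 t 18.5
[[[3.2, -3.4, 4.2, 0.5, 0.4, 0.0, 85]]]
[ 0.009  0.007 -1.   ]
[250 258] [0 0] [511 383] (array([478.1, 351.3]), array([286.6, 187.7]), 72.3)
net 0.57 [254.3, 228.3] [181 143] [329 334] (array([486. , 346.7]), array([100.2,  65.7]), -18.0)
```

```bash
python3 - <<'E'
from h import *
a=np.load('tubgrip.npy'); g=a.astype(int).sum(2)//3; M=model('wrist')
for c in (215,255,290): print(c,g[130:165,c].tolist(), g[300:345,c].tolist())
for r in (160,180): print(r,g[r,170:200].tolist(),g[r,315:345].tolist())
print(unproj(M,[[255,145]],.051))
E
```

```text
215 [85, 86, 87, 86, 85, 84, 86, 86, 86, 84, 87, 85, 85, 84, 82, 83, 85, 83, 86, 90, 99, 121, 153, 192, 217, 229, 236, 239, 239, 240, 240, 239, 239, 240, 240] [98, 98, 100, 100, 107, 133, 169, 207, 227, 233, 237, 237, 236, 237, 236, 237, 236, 236, 236, 235, 236, 236, 234, 226, 185, 121, 59, 28, 15, 21, 20, 20, 21, 4, 15, 9, 13, 8, 21, 15, 12, 23, 16, 21, 21]
255 [85, 84, 86, 81, 68, 55, 53, 50, 57, 56, 54, 56, 59, 68, 75, 79, 86, 86, 90, 91, 102, 125, 158, 196, 220, 231, 236, 239, 239, 240, 241, 240, 240, 240, 240] [188, 174, 164, 136, 114, 102, 102, 102, 101, 102, 103, 101, 104, 99, 100, 104, 101, 102, 115, 146, 191, 223, 233, 236, 236, 235, 236, 234, 226, 185, 119, 58, 22, 15, 16, 22, 19, 18, 17, 11, 18, 22, 25, 13, 15]
290 [60, 58, 57, 51, 58, 53, 57, 56, 61, 55, 56, 56, 62, 68, 80, 83, 87, 84, 88, 91, 109, 127, 164, 194, 220, 230, 236, 238, 239, 239, 239, 239, 238, 239, 238] [138, 137, 141, 140, 135, 141, 142, 143, 149, 165, 193, 221, 232, 236, 236, 237, 235, 236, 236, 236, 235, 236, 234, 226, 186, 119, 58, 22, 11, 17, 19, 20, 18, 15, 18, 12, 16, 15, 12, 20, 17, 11, 18, 20, 20]
160 [84, 89, 89, 86, 87, 84, 85, 84, 87, 91, 117, 175, 225, 236, 238, 240, 238, 239, 239, 239, 240, 239, 240, 240, 239, 240, 240, 239, 239, 239] [240, 239, 239, 240, 239, 237, 238, 238, 238, 238, 236, 231, 212, 168, 114, 71, 57, 54, 56, 56, 56, 54, 56, 53, 51, 51, 54, 58, 55, 56]
180 [86, 85, 85, 85, 89, 86, 87, 85, 85, 84, 88, 97, 131, 186, 227, 238, 239, 240, 240, 240, 239, 240, 239, 240, 239, 239, 239, 240, 240, 239] [239, 238, 239, 239, 237, 240, 240, 239, 238, 234, 224, 196, 150, 97, 62, 55, 56, 57, 54, 56, 55, 56, 58, 52, 53, 54, 56, 53, 55, 52]
[[0.43872099 0.36023384 0.051     ]]
```

>>> {"fn": "jog_arm", "kwargs": {
  "deltas": [
    [[0,0,-8,0,0,0,50],[0,0,-20,0,0,0,50],[0,0,-35,0,0,0,50],[0,0,-35,0,0,0,50],[0,0,-35,0,0,0,50]]
  ]
}}

```text
clock: 19.1
eef_pos: [0.4861, 0.3404, 0.1339]
tool_rot: [0.148, 0.989, -0.003, -0.003]
ft_force: [0.6, 1.4, -4.8]
grip_width: 0.0628
```

```bash
python3 - <<'E'
from h import *
plan([(.58,.1,.16,196),(.6531,-.142,.16,196.4)],50)
E
```

```text
at [0.4861 0.3404 0.1339] yaw 163.01 F [ 0.6  1.4 -4.8] g 62.8 t 19.1
[[[-26.6, -33.8, -4.3, -0.4, -0.3, -5.5, 50], [-23.3, -36.2, -4.3, 0.0, 0.0, -5.5, 50], [-19.7, -38.2, -4.3, 0.0, 0.0, -5.5, 50], [-16.0, -39.9, -4.3, 0.0, 0.0, -5.5, 50], [-12.1, -41.3, -4.3, 0.0, 0.0, -5.5, 50]]]
[[[-8.1, -42.3, -4.3, 0.0, 0.0, -5.5, 50], [-0.6, -42.1, 0.0, 0.0, 0.0, -0.1, 50], [-0.5, -42.1, 0.0, 0.0, 0.0, -0.1, 50], [-0.5, -42.1, 0.0, 0.0, 0.0, -0.1, 50], [-0.4, -42.1, 0.0, 0.0, 0.0, -0.1, 50]]]
[[[-0.4, -42.1, 0.0, 0.0, 0.0, -0.1, 50], [-0.3, -42.1, 0.0, 0.0, 0.0, -0.1, 50]]]
```

The far edge row (152) puts the tub's centre 3 mm ahead of the tool, and it is square to the jaws. I'll carry it over the box.

>>> {"fn": "jog_arm", "kwargs": {
  "deltas": [
    [[-27,-34,-5,0,0,-5.5,50],[-23,-36,-5,0,0,-5.5,50],[-20,-38,-5,0,0,-5.5,50],[-16,-40,-5,0,0,-5.5,50],[-12,-41,-5,0,0,-5.5,50]]
  ]
}}

```text
clock: 19.6
eef_pos: [0.5704, 0.1443, 0.1698]
tool_rot: [-0.108, 0.994, 0.002, 0.003]
ft_force: [0.3, 0.4, -4.2]
grip_width: 0.0627
```

>>> {"fn": "jog_arm", "kwargs": {
  "deltas": [
    [[-8,-42,-5,0,0,-5.5,50],[-1,-42,-1,0,0,0,50],[-1,-42,-1,0,0,0,50],[-1,-42,-1,0,0,0,50],[-1,-42,-1,0,0,0,50]]
  ]
}}

```text
clock: 20.1
eef_pos: [0.6451, -0.0618, 0.1822]
tool_rot: [-0.159, 0.987, 0.002, 0.005]
ft_force: [1.0, 0.0, -3.8]
grip_width: 0.0629
```

```bash
python3 - <<'E'
from h import *
plan([(.653,-.142,.12,196.4)],50,35)
E
```

```text
at [ 0.6451 -0.0618  0.1822] yaw -161.75 F [ 1.   0.  -3.8] g 62.9 t 20.1
[[[6.1, -26.3, 20.6, 0.2, 0.6, 0.6, 50], [5.6, -26.3, 20.7, 0.0, 0.0, 0.6, 50], [5.3, -26.3, 20.7, 0.0, 0.0, 0.6, 50]]]
```

>>> {"fn": "jog_arm", "kwargs": {
  "deltas": [
    [[4,-22,16,0,0.6,0.6,50],[4,-22,16,0,0,0.6,50],[4,-22,16,0,0,0.6,50],[0,0,0,0,0,0,50],[0,0,0,0,0,0,50]]
  ]
}}

```text
clock: 20.6
eef_pos: [0.6546, -0.1393, 0.1337]
tool_rot: [-0.137, 0.991, 0.001, 0.0]
ft_force: [-0.9, 0.2, -3.5]
grip_width: 0.0628
```

```bash
python3 - <<'E'
from h import *
plan([(.655,-.141,.12,196.4)],50,35); print(get_obs()['joint_vel'].round(3))
E
```

```text
at [ 0.6546 -0.1393  0.1337] yaw -164.23 F [-0.9  0.2 -3.5] g 62.8 t 20.6
[[[0.0, -1.8, 13.7, 0.1, 0.0, -0.6, 50]]]
[-0.025  0.019 -0.015  0.    -0.016 -0.001]
```

>>> {"fn": "jog_arm", "kwargs": {
  "deltas": [
    [[0,-1,6,0,0,-0.6,50],[0,0,4,0,0,0,50],[0,0,0,0,0,0,50]]
  ]
}}

```text
clock: 20.9
eef_pos: [0.6551, -0.1383, 0.1243]
tool_rot: [-0.144, 0.99, 0.001, 0.001]
ft_force: [-0.5, 0.5, -3.9]
grip_width: 0.0629
```

```bash
python3 - <<'E'
from h import *
o,p,Rm,yaw=state(); print(o['joint_vel'].round(3))
plan([(.655,-.141,.12,196.4)],50,35)
a,M=look('wrist','w10.png'); np.save('w10.npy',a); import pickle; pickle.dump((p,Rm,yaw),open('w10.pkl','wb'))
E
```

```text
[ 0.011 -0.008  0.002  0.005 -0.    -0.004]
at [ 0.6551 -0.1383  0.1243] yaw -163.43 F [-0.5  0.5 -3.9] g 62.9 t 20.9
[[[0.9, -2.6, 4.3, 0.1, 0.1, 0.2, 50]]]
```

View pics/w10.png

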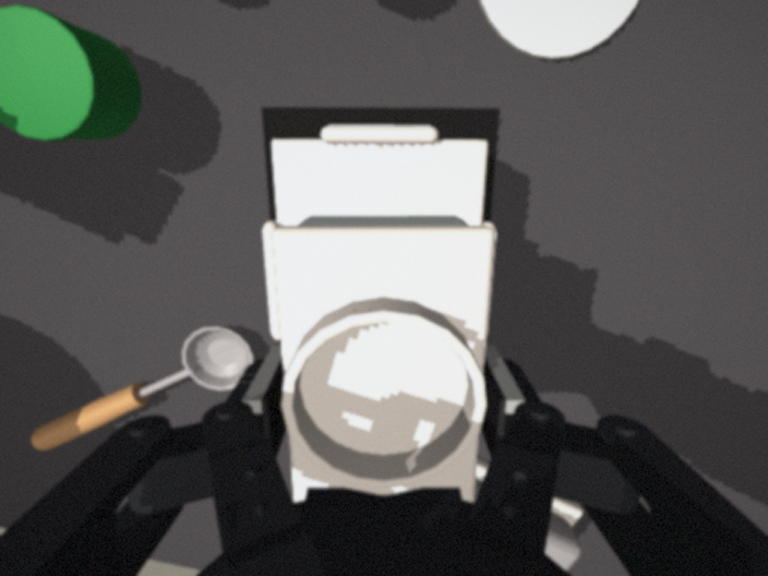

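The wrist view shows the lid's far edge at raw row 93 with corners at (181,93) and (325,94). The held tub's far edge is at row 151, and both are square to each other. I'll compute the offset between them.

```bash
cat >> h.py <<'E'
def edge(line,rising=True,lo=None):
    """sub-pixel index where profile crosses midway (first crossing from the start)"""
    l=np.asarray(line,float); t=(l.min()+l.max())/2; i=np.argmax(l>t); return i-1+(t-l[i-1])/(l[i]-l[i-1])
E
python3 - <<'E'
from h import *
import pickle
a=np.load('w10.npy'); g=a.min(2).astype(float); p,Rm,yaw=pickle.load(open('w10.pkl','rb'))
o=get_obs(); o['eef_pos']=p; o['tool_rot']=R.from_matrix(Rm).as_quat(); M=model('wrist',o)
def L(rows,c0,c1): return np.array([[c0+edge(g[r,c0:c1]),r] for r in rows])
def Rt(rows,c0,c1): return np.array([[c1-1-edge(g[r,c0:c1][::-1]),r] for r in rows])
def F(cols,r0,r1): return np.array([[c,r0+edge(g[r0:r1,c])] for c in cols])
lid=(L((100,115,130,140),174,195),Rt((100,115,130,140),312,335),F((190,200,302,315),84,105))
tub=(L((158,),170,200)[:0],0,F((200,250,300),146,160))
print(lid[0],lid[1],lid[2],tub[2])
for r in (165,185,205): print(r,g[r,172:200].astype(int).tolist(),g[r,310:335].astype(int).tolist())
pickle.dump((lid,tub),open('w10e.pkl','wb'))
def tool(uv,z): 
    X=unproj(M,uv,z); return (X-p)@Rm*1e3   # tool axes
l,r,f=[tool(x,.065) for x in lid]; print('lid sides tool y',l[:,:2].round(1).tolist(),r[:,:2].round(1).tolist(),'far x',f[:,:2].round(1).tolist())
zt=p[2]-.004+.051; print('tub far',tool(tub[2],zt)[:,:2].round(1).tolist())
E
```

```text
[[180.48571429 100.        ]
 [181.57432432 115.        ]
 [182.6        130.        ]
 [183.45       140.        ]] [[324.31034483 100.        ]
 [323.31538462 115.        ]
 [322.12711864 130.        ]
 [321.5        140.        ]] [[190.          92.25384615]
 [200.          92.22222222]
 [302.          92.4       ]
 [315.          92.53623188]] [[200.         155.4       ]
 [250.         151.82758621]
 [300.         151.73333333]]
165 [83, 87, 107, 157, 213, 234, 238, 239, 238, 232, 229, 235, 237, 239, 239, 238, 238, 238, 238, 239, 239, 238, 239, 238, 239, 238, 238, 238] [238, 239, 238, 238, 238, 237, 238, 237, 238, 237, 239, 237, 238, 239, 238, 231, 219, 195, 163, 130, 91, 63, 60, 58, 57]
185 [85, 85, 85, 90, 119, 172, 222, 234, 238, 238, 238, 234, 234, 238, 238, 239, 238, 239, 237, 237, 238, 238, 238, 239, 238, 239, 238, 237] [239, 237, 238, 238, 239, 237, 238, 238, 239, 239, 239, 238, 238, 236, 229, 208, 171, 135, 99, 70, 54, 56, 57, 53, 54]
205 [85, 83, 85, 83, 85, 99, 138, 194, 228, 238, 237, 236, 230, 224, 232, 237, 239, 238, 237, 239, 237, 238, 238, 238, 239, 238, 239, 238] [238, 237, 238, 238, 238, 238, 238, 238, 238, 237, 237, 237, 233, 221, 191, 157, 115, 80, 61, 52, 54, 56, 55, 56, 56]
lid sides tool y [[73.5, -58.1], [62.5, -58.2], [51.1, -58.3], [43.4, -58.2]] [[73.5, 50.7], [62.4, 50.7], [51.0, 50.6], [43.3, 50.6]] far x [[79.1, -50.5], [79.1, -43.0], [78.9, 33.5], [78.8, 43.3]]
tub far [[52.1, -24.8], [53.7, -3.7], [53.7, 17.3]]
```

>>> {"fn": "jog_arm", "kwargs": {
  "deltas": [
    [[0.3,-5,8,0,0,0,50],[0,0,6,0,0,0,50],[0,0,6,0,0,0,50],[0,0,0,0,0,0,50]]
  ]
}}

```text
clock: 21.35
eef_pos: [0.6571, -0.1421, 0.1039]
tool_rot: [-0.145, 0.989, 0.0, 0.002]
ft_force: [-1.3, 0.6, -4.2]
grip_width: 0.0625
```

```bash
python3 - <<'E'
from h import *
plan([(.6563,-.1433,.07,196.57)],50,35)
E
```

```text
at [ 0.6571 -0.1421  0.1039] yaw -163.3 F [-1.3  0.6 -4.2] g 62.5 t 21.35
[[[1.3, -0.9, 33.9, 0.0, 0.2, 0.1, 50]]]
```

>>> {"fn": "jog_arm", "kwargs": {
  "deltas": [
    [[1.2,-1,6,0,0.2,0,50],[0,0,6,0,0,0,50],[0,0,4,0,0,0,50],[0,0,0,0,0,0,50]]
  ]
}}

```text
clock: 21.75
eef_pos: [0.656, -0.1435, 0.086]
tool_rot: [-0.145, 0.989, 0.0, -0.0]
ft_force: [0.3, 0.2, -4.0]
grip_width: 0.0625
```

```bash
python3 - <<'E'
from h import *
plan([(.6563,-.1433,.07,196.57)],50,35)
E
```

```text
at [ 0.656  -0.1435  0.086 ] yaw -163.3 F [ 0.3  0.2 -4. ] g 62.5 t 21.75
[[[-0.4, 0.0, 16.0, 0.0, -0.0, 0.1, 50]]]
```

>>> {"fn": "jog_arm", "kwargs": {
  "deltas": [
    [[0,0,4,0,0,0,50],[0,0,4,0,0,0,50],[0,0,4,0,0,0,50],[0,0,0,0,0,0,50]]
  ]
}}

```text
clock: 22.15
eef_pos: [0.6561, -0.1433, 0.0732]
tool_rot: [-0.145, 0.989, 0.0, -0.0]
ft_force: [0.1, -0.1, -3.6]
grip_width: 0.0626
```

>>> {"fn": "jog_arm", "kwargs": {
  "deltas": [
    [[0,0,3,0,0,0,50],[0,0,2,0,0,0,50]]
  ]
}}

```text
clock: 22.35
eef_pos: [0.6566, -0.1433, 0.07]
tool_rot: [-0.145, 0.989, 0.0, 0.001]
ft_force: [-5.6, -0.0, 10.4]
grip_width: 0.0623
```

The tub is seated: contact came at 70 mm, as predicted. I'll release and rise, then plan the move to the pot.

>>> {"fn": "jog_arm", "kwargs": {
  "deltas": [
    [[0,0,-0.5,0,0,0,50],[0,0,0,0,0,0,80],[0,0,0,0,0,0,85],[0,0,0,0,0,0,85]]
  ]
}}

```text
clock: 22.75
eef_pos: [0.6586, -0.144, 0.0731]
tool_rot: [-0.145, 0.989, -0.001, 0.003]
ft_force: [0.6, -0.6, 0.1]
grip_width: 0.0849
```

>>> {"fn": "jog_arm", "kwargs": {
  "deltas": [
    [[0,0,-10,0,0,0,85],[0,0,-25,0,0,0,85],[0,0,-35,0,0,0,85],[0,0,-30,0,0,0,85],[0,0,0,0,0,0,85]]
  ]
}}

```text
clock: 23.25
eef_pos: [0.658, -0.144, 0.179]
tool_rot: [-0.145, 0.989, -0.001, 0.004]
ft_force: [0.3, 0.3, 0.5]
grip_width: 0.085
```

```bash
python3 - <<'E'
from h import *
o,p,Rm,yaw=state(); a,M=look('wrist'); np.save('tubplaced.npy',a)
for n,z in [('tub',.066+.051),('lid',.065)]:
  for d in masks_of(n,'wrist'): q=np.argwhere(d['pixels'])[:,::-1]; print(n,d['conf'],q.min(0),q.max(0),rect(M,q,z))
plan([(.47,.10,.15,146)],85,40)
E
```

```text
tub 0.65 [217 123] [296 237] (array([ 652.2, -146. ]), array([99.5, 63.6]), 16.8)
lid 0.96 [203  91] [318 235] (array([ 651.6, -143.5]), array([148.9, 108.8]), 16.3)
lid 0.57 [217 122] [296 238] (array([ 667.9, -141.2]), array([124.4,  78.2]), 16.8)
at [ 0.6551 -0.1433  0.1727] yaw -163.3 F [-0.2 -0.3 -0.2] g 85.0 t 23.4
[[[13.4, 35.8, 2.9, 0.1, -0.1, 6.3, 85], [17.3, 34.1, 2.8, 0.0, 0.0, 6.3, 85], [20.9, 32.0, 2.8, 0.0, 0.0, 6.3, 85], [24.3, 29.5, 2.8, 0.0, 0.0, 6.3, 85], [27.4, 26.6, 2.8, 0.0, 0.0, 6.3, 85]]]
[[[30.2, 23.4, 2.8, 0.0, 0.0, 6.3, 85], [32.6, 19.9, 2.8, 0.0, 0.0, 6.3, 85], [34.6, 16.2, 2.8, 0.0, 0.0, 6.3, 85]]]
```

>>> {"fn": "jog_arm", "kwargs": {
  "deltas": [
    [[13,36,2,0,0,6.3,85],[17,34,2,0,0,6.3,85],[21,32,2,0,0,6.3,85],[24,30,2,0,0,6.3,85],[27,27,2,0,0,6.3,85]]
  ]
}}

```text
clock: 23.9
eef_pos: [0.5352, 0.0113, 0.1519]
tool_rot: [0.144, 0.99, -0.001, -0.009]
ft_force: [-0.5, 0.9, 1.2]
grip_width: 0.085
```

>>> {"fn": "jog_arm", "kwargs": {
  "deltas": [
    [[30,23,2,0,0,6.3,85],[33,20,2,0,0,6.3,85],[25,12,2,0,0,6.3,85],[0,0,0,0,0,0,85],[0,0,0,0,0,0,85]]
  ]
}}

```text
clock: 24.4
eef_pos: [0.4617, 0.1012, 0.1393]
tool_rot: [0.308, 0.951, -0.006, -0.016]
ft_force: [0.4, -0.2, -0.2]
grip_width: 0.0851
```

```bash
cat >> h.py <<'E'
def find(n,z,M,a=None):
  for d in masks_of(n,'wrist'): q=np.argwhere(d['pixels'])[:,::-1]; print(n,round(d['conf'],2),np.round(d['at']),q.min(0),q.max(0),rect(M,q,z))
E
python3 - <<'E'
from h import *
o=get_obs(); a,M=look('wrist'); np.save('pot.npy',a); find('pot',.046,M)
uv=proj(M,[.4557,.107,.047])[0].astype(int); print(uv, blob(a,M,uv,.046)[1])
plan([(.4557,.107,.11,146)],85,40)
E
```

```text
pot 0.61 [256. 174.] [226 141] [291 209] (array([457.2, 105. ]), array([66. , 61.6]), -35.8)
pot 0.4 [179. 325.] [112 308] [203 381] (array([ 560.3, -115.8]), array([128.5,  46.5]), -73.6)
[259 173] (array([458.5, 103.6]), array([64.3, 62.7]), -35.8)
at [0.4625 0.1006 0.1395] yaw 143.98 F [-0.2 -0.2  0.6] g 85.1 t 24.5
[[[8.4, 1.8, 29.7, -1.2, -1.6, -2.0, 85]]]
```

>>> {"fn": "jog_arm", "kwargs": {
  "deltas": [
    [[7,0,20,-1.2,-1.6,0,85],[0,0,25,0,0,0,85],[0,0,10,0,0,0,85],[0,0,0,0,0,0,85]]
  ]
}}

```text
clock: 24.9
eef_pos: [0.4598, 0.1016, 0.0832]
tool_rot: [0.311, 0.95, 0.0, 0.002]
ft_force: [0.2, -0.5, 0.1]
grip_width: 0.0849
```

```bash
python3 - <<'E'
from h import *
a,M=look('wrist'); np.save('pot2.npy',a); find('pot',.046,M)
uv=proj(M,[.457,.105,.047])[0].astype(int); print(uv, blob(a,M,uv,.046)[1])
plan([(.457,.105,.0,144.2)],85,20)
E
```

```text
pot 0.77 [256. 190.] [216 150] [298 235] (array([456.8, 104.9]), array([67.8, 62.4]), -36.3)
[257 195] (array([459. , 103.3]), array([65.9, 63.8]), -36.3)
at [0.4609 0.102  0.0846] yaw 143.74 F [ 0.1  0.  -0.4] g 84.8 t 25.0
[[[1.1, -0.1, 16.9, 0.2, 0.3, -0.1, 85], [1.0, 0.0, 16.9, 0.0, 0.0, -0.1, 85], [1.0, 0.0, 16.9, 0.0, 0.0, -0.1, 85], [1.0, 0.0, 16.9, 0.0, 0.0, -0.1, 85], [1.0, 0.0, 16.9, 0.0, 0.0, -0.1, 85]]]
```

>>> {"fn": "jog_arm", "kwargs": {
  "deltas": [
    [[2,0,22,0,0,0,85],[1,0,22,0,0,0,85],[1,0,20,0,0,0,85],[1,0,10,0,0,0,85],[0,0,0,0,0,0,85]]
  ]
}}

```text
clock: 25.5
eef_pos: [0.466, 0.1055, 0.0145]
tool_rot: [0.312, 0.95, 0.005, 0.009]
ft_force: [-0.7, -0.3, 0.2]
grip_width: 0.0854
```

```bash
python3 - <<'E'
from h import *
plan([(.457,.105,-.003,144)],85,20)
E
```

```text
at [0.466  0.1055 0.0145] yaw 143.6 F [-0.7 -0.3  0.2] g 85.4 t 25.5
[[[7.3, -6.0, 17.3, 0.8, 0.8, -0.4, 85]]]
```

>>> {"fn": "jog_arm", "kwargs": {
  "deltas": [
    [[7,-6,4,0.8,0.8,0,85],[0,0,6,0,0,0,85],[0,0,6,0,0,0,85],[0,0,0,0,0,0,85]]
  ]
}}

```text
clock: 25.9
eef_pos: [0.4592, 0.1053, 0.0002]
tool_rot: [0.312, 0.95, 0.001, 0.002]
ft_force: [-0.8, -1.2, -0.9]
grip_width: 0.0848
```

```bash
python3 - <<'E'
from h import *
plan([(.457,.105,-.003,144)],85,20)
E
```

```text
at [4.592e-01 1.053e-01 2.000e-04] yaw 143.59 F [-0.8 -1.2 -0.9] g 84.8 t 25.9
[[[1.7, -1.5, 3.2, 0.2, 0.2, -0.4, 85]]]
```

>>> {"fn": "jog_arm", "kwargs": {
  "deltas": [
    [[1.5,-1.5,2,0.2,0.2,0,85],[0,0,0,0,0,0,50],[0,0,0,0,0,0,50],[0,0,0,0,0,0,50],[0,0,0,0,0,0,50]]
  ]
}}

```text
clock: 26.4
eef_pos: [0.4579, 0.1051, -0.001]
tool_rot: [0.312, 0.95, 0.001, 0.0]
ft_force: [0.2, 0.3, -2.3]
grip_width: 0.0591
```

```bash
python3 - <<'E'
from h import *
o,p,Rm,yaw=state(); a,M=look('wrist'); np.save('potgrip.npy',a); g=a.min(2).astype(int)
def tool(uv,z): return ((unproj(M,uv,z)-p)@Rm*1e3).round(1)
# far edge of the top plate along columns
for c in (215,255,295):
    r=np.argmax(g[140:230,c]>150)+140; print(c,r,g[r-3:r+3,c].tolist(),tool([[c,r-.5]],.046)[0,:2])
for r in (190,200): 
    w=np.where(g[r,150:370]>150)[0]+150; print(r,w.min(),w.max(),tool([[w.min()-.5,r],[w.max()+.5,r]],.046)[:,:2].tolist())
plan([(p[0],p[1],.12,144)],50,30)
E
```

```text
215 200 [131, 135, 145, 161, 182, 197] [ 31.4 -18.4]
255 199 [131, 137, 146, 160, 168, 166] [31.8 -0.6]
295 198 [127, 137, 144, 159, 177, 194] [32.3 17. ]Traceback (most recent call last):
  File "<stdin>", line 8, in <module>
    return umr_minimum(a, axis, None, out, keepdims, initial, where)
ValueError: zero-size array to reduction operation minimum which has no identity
```

```bash
python3 - <<'E'
from h import *
a=np.load('potgrip.npy'); g=a.min(2).astype(int)
for c in (200,255,305): print(c,g[170:230,c].tolist())
for r in (205,215): print(g[r,170:200].tolist(),g[r,305:340].tolist())
save('w11.png',a,2.5,(130,130,380,350))
E
```

```text
200 [122, 119, 124, 121, 121, 120, 122, 122, 122, 122, 121, 123, 121, 123, 123, 118, 124, 118, 124, 124, 122, 122, 119, 122, 121, 122, 120, 125, 132, 143, 154, 173, 191, 209, 218, 224, 226, 228, 230, 229, 229, 229, 229, 229, 230, 229, 229, 228, 228, 229, 230, 230, 228, 229, 230, 229, 227, 225, 220, 210]
255 [81, 80, 78, 79, 83, 78, 80, 80, 81, 83, 80, 81, 81, 83, 95, 112, 118, 123, 120, 121, 124, 123, 120, 121, 121, 126, 131, 137, 146, 160, 168, 166, 154, 144, 139, 138, 139, 140, 142, 149, 184, 234, 249, 247, 237, 230, 228, 227, 229, 232, 230, 233, 231, 231, 232, 232, 229, 231, 231, 231]
305 [81, 81, 83, 80, 81, 81, 77, 78, 81, 84, 80, 78, 82, 83, 78, 80, 81, 83, 87, 94, 99, 105, 112, 115, 118, 128, 135, 145, 162, 180, 196, 210, 221, 230, 231, 233, 234, 233, 233, 233, 234, 233, 234, 233, 232, 232, 233, 233, 233, 232, 232, 229, 219, 191, 161, 145, 138, 138, 140, 155]
[122, 120, 121, 124, 121, 121, 120, 119, 119, 122, 122, 123, 122, 123, 121, 121, 126, 154, 215, 247, 251, 247, 241, 233, 224, 224, 224, 224, 223, 223] [233, 234, 234, 233, 234, 234, 232, 232, 233, 233, 233, 232, 228, 219, 189, 134, 96, 82, 80, 80, 81, 81, 82, 80, 80, 81, 78, 84, 81, 82, 78, 79, 82, 81, 80]
[123, 120, 124, 120, 120, 123, 122, 121, 123, 121, 123, 121, 122, 123, 120, 124, 123, 122, 129, 156, 189, 211, 222, 226, 229, 228, 230, 229, 228, 229] [232, 234, 232, 233, 233, 233, 231, 234, 232, 232, 232, 230, 225, 204, 163, 112, 86, 82, 81, 82, 81, 80, 79, 80, 79, 80, 82, 81, 82, 82, 82, 83, 82, 83, 80]
```

>>> {"fn": "jog_arm", "kwargs": {
  "deltas": [
    [[0,0,-8,0,0,0,50],[0,0,-25,0,0,0,50],[0,0,-40,0,0,0,50],[0,0,-40,0,0,0,50],[0,0,-40,0,0,0,50]]
  ]
}}

```text
clock: 26.95
eef_pos: [0.4505, 0.1034, 0.151]
tool_rot: [0.312, 0.95, -0.005, -0.008]
ft_force: [1.4, 0.1, -2.1]
grip_width: 0.0592
```

```bash
python3 - <<'E'
from h import *
plan([(.655,-.142,.185,196.5)],50,40)
E
```

```text
at [0.4505 0.1034 0.151 ] yaw 143.6 F [ 1.4  0.1 -2.1] g 59.2 t 26.95
[[[-34.4, -8.5, -4.1, -0.8, -0.8, -5.9, 50], [-33.4, -11.9, -3.8, 0.0, 0.0, -5.9, 50], [-32.0, -15.3, -3.8, 0.0, 0.0, -5.9, 50], [-30.3, -18.5, -3.8, 0.0, 0.0, -5.9, 50], [-28.2, -21.5, -3.8, 0.0, 0.0, -5.9, 50]]]
[[[-25.9, -24.3, -3.8, 0.0, 0.0, -5.9, 50], [-23.3, -26.8, -3.8, 0.0, 0.0, -5.9, 50], [-20.4, -29.0, -3.8, 0.0, 0.0, -5.9, 50], [-17.3, -31.0, -3.8, 0.0, 0.0, -5.9, 50]]]
```

View pics/w11.png

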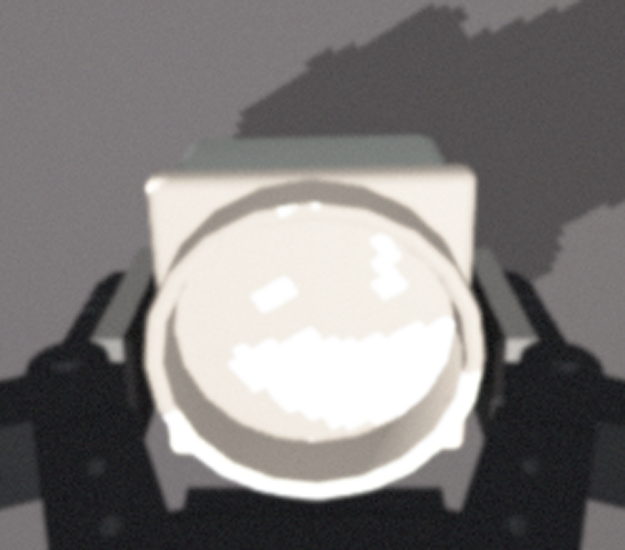

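The held pot is square in the jaws, with its far edge at raw row 200. Its centre is about 1 mm ahead of the tool. I'll carry it over the tub.

>>> {"fn": "jog_arm", "kwargs": {
  "deltas": [
    [[-34,-9,-7,-0.8,-0.8,-6,50],[-33,-12,-7,0,0,-6,50],[-32,-15,-7,0,0,-6,50],[-30,-19,-6,0,0,-6,50],[-28,-22,-5,0,0,-6,50]]
  ]
}}

```text
clock: 27.45
eef_pos: [0.568, -0.0317, 0.1947]
tool_rot: [0.041, 0.999, 0.002, 0.007]
ft_force: [1.1, 0.2, -1.7]
grip_width: 0.0589
```

>>> {"fn": "jog_arm", "kwargs": {
  "deltas": [
    [[-26,-24,-4,0,0,-6,50],[-23,-27,-4,0,0,-6,50],[-20,-27,-4,0,0,-5,50],[-10,-15,0,0,0,0,50],[0,0,0,0,0,0,50]]
  ]
}}

```text
clock: 27.95
eef_pos: [0.6552, -0.1289, 0.2082]
tool_rot: [-0.112, 0.994, 0.001, 0.007]
ft_force: [-0.1, -0.1, -2.2]
grip_width: 0.0593
```

```bash
python3 - <<'E'
from h import *
plan([(.6538,-.1445,.155,196.6)],50,40)
E
```

```text
at [ 0.6552 -0.1289  0.2082] yaw -167.16 F [-0.1 -0.1 -2.2] g 59.3 t 27.95
[[[2.8, -7.5, 26.6, 0.0, 0.8, -1.9, 50], [2.7, -7.4, 26.6, 0.0, 0.0, -1.9, 50]]]
```

>>> {"fn": "jog_arm", "kwargs": {
  "deltas": [
    [[3,-7,14,0,0.8,-2,50],[2,-7,14,0,0,-1.8,50],[0,0,10,0,0,0,50],[0,0,0,0,0,0,50],[0,0,0,0,0,0,50]]
  ]
}}

```text
clock: 28.45
eef_pos: [0.6508, -0.141, 0.1691]
tool_rot: [-0.146, 0.989, 0.002, -0.003]
ft_force: [0.6, -1.0, -1.8]
grip_width: 0.0593
```

```bash
python3 - <<'E'
from h import *
import pickle
o,p,Rm,yaw=state(); print(o['joint_vel'].round(3)); plan([(.6538,-.1445,.155,196.6)],50,40)
a,M=look('wrist'); np.save('w12.npy',a); pickle.dump((p,Rm,yaw),open('w12.pkl','wb')); g=a.min(2).astype(int)
def px(t,z):  # tool (x,y mm) at world z -> pixel
    X=p+Rm@np.array([t[0]/1e3,t[1]/1e3,0]); X[2]=z; return proj(M,X)[0].round(1)
tub=np.array([.6525,-.144,0]); e=((tub-p)@Rm*1e3)[:2]; print('tub in tool',e.round(1))
print('tub far corners exp',px(e+[50,-32],.117),px(e+[50,32],.117),'tub side at x+35',px(e+[35,-32],.117),px(e+[35,32],.117),'lid far',px(e+[75,-55],.065),px(e+[75,55],.065))
print('pot far',px([31,-30],p[2]+.047),px([31,30],p[2]+.047))
find('tub',.117,M); find('lid',.065,M); find('pot',p[2]+.047,M)
E
```

```text
[ 0.009 -0.004 -0.025 -0.001  0.005  0.007]
at [ 0.6508 -0.141   0.1691] yaw -163.26 F [ 0.6 -1.  -1.8] g 59.3 t 28.45
[[[-1.9, -4.2, 14.1, 0.2, -0.3, 0.1, 50]]]
tub in tool [-1.5 -4. ]
tub far corners exp [209.7 134.9] [293.9 134.8] tub side at x+35 [210.6 154.4] [293.1 154.3] lid far [191.7 100.2] [312.6 100.1]
pot far [191.5 201.8] [326.4 201.6]
tub 0.81 [247. 156.] [209 132] [291 184] (array([ 623.7, -154.9]), array([62.8, 41.2]), -73.3)
tub 0.34 [262. 121.] [195 100] [313 191] (array([ 614.4, -154.3]), array([87.8, 70.2]), -73.3)
lid 0.81 [264. 121.] [196 100] [313 189] (array([ 621.2, -151.9]), array([108.8,  84.7]), -72.8)
pot 0.76 [256. 254.] [188 184] [323 327] (array([ 650.6, -142.6]), array([77. , 64.8]), 16.6)
```

```bash
python3 - <<'E'
from h import *
import pickle
a=np.load('w12.npy'); g=a.min(2).astype(int); p,Rm,yaw=pickle.load(open('w12.pkl','rb'))
o=get_obs(); o['eef_pos']=p; o['tool_rot']=R.from_matrix(Rm).as_quat(); M=model('wrist',o)
for r in (140,150,160,170): print(r,g[r,200:220].tolist(),g[r,280:302].tolist())
for c in (225,250,280): print(c,g[124:145,c].tolist())
for r in (205,215): print('pot',r,g[r,180:202].tolist(),g[r,312:336].tolist())
for c in (200,255,310): print('potfar',c,g[185:215,c].tolist())
E
```

```text
140 [238, 238, 238, 238, 238, 238, 239, 238, 237, 235, 236, 238, 238, 239, 237, 239, 237, 239, 237, 238] [239, 238, 239, 237, 237, 238, 239, 239, 237, 230, 205, 174, 169, 168, 172, 175, 180, 185, 194, 211, 224, 233]
150 [175, 187, 216, 232, 236, 239, 237, 238, 235, 232, 235, 238, 239, 238, 237, 238, 238, 239, 240, 238] [238, 239, 239, 239, 239, 237, 238, 238, 235, 223, 190, 163, 166, 167, 172, 171, 170, 170, 172, 169, 170, 167]
160 [160, 176, 200, 224, 235, 238, 237, 238, 239, 237, 234, 238, 239, 238, 239, 238, 239, 238, 238, 239] [238, 239, 238, 239, 238, 238, 239, 238, 235, 215, 183, 160, 163, 171, 172, 170, 168, 171, 172, 171, 166, 168]
170 [156, 176, 196, 222, 236, 238, 239, 238, 237, 235, 233, 236, 236, 239, 238, 237, 238, 238, 238, 238] [237, 237, 237, 237, 240, 238, 239, 238, 229, 202, 173, 167, 169, 172, 169, 170, 170, 168, 170, 170, 171, 166]
225 [239, 238, 238, 238, 238, 238, 237, 228, 196, 158, 163, 202, 227, 237, 239, 239, 237, 238, 238, 238, 239]
250 [237, 238, 238, 237, 239, 238, 237, 227, 190, 152, 164, 202, 226, 235, 238, 238, 239, 237, 238, 239, 239]
280 [238, 237, 2
[... 313 characters left out ...]
ot 215 [57, 55, 58, 51, 57, 65, 75, 84, 112, 173, 223, 238, 237, 238, 239, 239, 238, 239, 238, 238, 239, 237] [238, 238, 238, 237, 231, 212, 174, 125, 80, 58, 54, 56, 55, 54, 56, 53, 58, 56, 56, 55, 56, 54, 51, 58]
potfar 200 [139, 139, 143, 142, 141, 139, 139, 137, 139, 138, 135, 133, 127, 131, 141, 160, 186, 212, 226, 233, 237, 239, 239, 238, 237, 239, 238, 239, 237, 238]
potfar 255 [162, 121, 108, 109, 115, 114, 114, 115, 117, 115, 116, 114, 121, 139, 163, 177, 169, 150, 135, 132, 132, 130, 130, 129, 138, 164, 209, 232, 236, 238]
potfar 310 [150, 152, 154, 154, 153, 150, 156, 157, 157, 153, 147, 142, 145, 170, 194, 216, 227, 232, 237, 238, 238, 239, 238, 238, 238, 239, 238, 238, 238, 239]
```

```bash
python3 - <<'E'
from h import *
import pickle
p,Rm,yaw=pickle.load(open('w12.pkl','rb'))
o=get_obs(); print(p,o['eef_pos'],Rm.round(4).tolist()); o['eef_pos']=p; o['tool_rot']=R.from_matrix(Rm).as_quat(); M=model('wrist',o)
def tool(uv,z): 
    X=unproj(M,uv,z); q=((X-p)@Rm*1e3); return q[:,:2].round(1).tolist()
print('pot L/R',tool([[187.9,205],[319,205]],p[2]+.047),tool([[188.8,215],[318.75,215]],p[2]+.047),'far',tool([[200,201],[310,199.3]],p[2]+.047))
print('tub L/R',tool([[209.3,150],[290.1,150]],.117),tool([[210,170],[289.4,170]],.117),'far',tool([[225,134.9],[280,134.9]],.117))
E
```

```text
[ 0.6508208  -0.14104835  0.1690766 ] [ 0.65165788 -0.1414472   0.16973498] [[-0.9576, -0.2881, -0.0056], [-0.2881, 0.9576, 0.0025], [0.0046, 0.004, -1.0]]
pot L/R [[29.7, -31.5], [29.6, 27.0]] [[24.9, -31.4], [24.8, 27.2]] far [[31.6, -26.0], [32.3, 22.8]]
tub L/R [[36.7, -37.0], [36.6, 25.3]] [[20.8, -37.3], [20.7, 25.3]] far [[48.2, -24.6], [48.1, 17.2]]
```

```bash
python3 - <<'E'
from h import *
o,p,Rm,yaw=state(); M=model('wrist'); print(((M[3][:3,3]-p)@Rm).round(4), camera_model('wrist')['T_tool_cam'].round(4).tolist(), camera_model('wrist')['cx'])
print((unproj(M,[[255.3,205]],p[2]+.047)-p)@Rm)
plan([(.6538,-.1445,.155,196.6)],50,40)
E
```

```text
[ 0.0756 -0.0013 -0.1652] [[-0.0008, -0.9544, -0.2984, 0.0756], [1.0, -0.0005, -0.0012, -0.0013], [0.001, -0.2984, 0.9544, -0.1652], [0.0, 0.0, 0.0, 1.0]] 255.30254848347525
[[ 0.02966313 -0.00145936 -0.04691632]]
at [ 0.6517 -0.1414  0.1697] yaw -163.24 F [ 0.4  0.  -1.8] g 59.1 t 28.65
[[[-1.2, -3.6, 14.7, 0.2, -0.2, 0.2, 50]]]
```

```bash
python3 - <<'E'
from h import *
plan([(.6550,-.1439,.150,196.7)],50,40)
E
```

```text
at [ 0.6517 -0.1414  0.1697] yaw -163.24 F [ 0.4  0.  -1.8] g 59.1 t 28.65
[[[-2.6, -3.4, 19.7, 0.2, -0.2, 0.1, 50]]]
```

>>> {"fn": "jog_arm", "kwargs": {
  "deltas": [
    [[-2.5,-3.3,7,0.2,-0.2,0,50],[0,0,7,0,0,0,50],[0,0,5,0,0,0,50],[0,0,0,0,0,0,50],[0,0,0,0,0,0,50]]
  ]
}}

```text
clock: 29.15
eef_pos: [0.6558, -0.1438, 0.1499]
tool_rot: [-0.146, 0.989, -0.001, 0.001]
ft_force: [0.2, -0.3, -2.3]
grip_width: 0.0591
```

```bash
python3 - <<'E'
from h import *
plan([(.6550,-.1439,.117,196.7)],50,40)
E
```

```text
at [ 0.6558 -0.1438  0.1499] yaw -163.23 F [ 0.2 -0.3 -2.3] g 59.1 t 29.15
[[[0.8, 0.2, 32.9, -0.1, 0.1, 0.1, 50]]]
```

>>> {"fn": "jog_arm", "kwargs": {
  "deltas": [
    [[0.8,0,7,0,0,0,50],[0,0,6,0,0,0,50],[0,0,4,0,0,0,50],[0,0,0,0,0,0,50]]
  ]
}}

```text
clock: 29.55
eef_pos: [0.6548, -0.1441, 0.1312]
tool_rot: [-0.146, 0.989, -0.001, 0.001]
ft_force: [0.2, 0.5, -2.2]
grip_width: 0.059
```

>>> {"fn": "jog_arm", "kwargs": {
  "deltas": [
    [[0,0,4,0,0,0,50],[0,0,4,0,0,0,50],[0,0,3,0,0,0,50],[0,0,0,0,0,0,50]]
  ]
}}

```text
clock: 29.95
eef_pos: [0.6549, -0.1441, 0.1192]
tool_rot: [-0.146, 0.989, -0.001, 0.001]
ft_force: [-0.5, -0.3, -2.0]
grip_width: 0.0592
```

Below the collar top with no contact, so the foot is inside. I'll continue until it seats, expected at 117 mm.

>>> {"fn": "jog_arm", "kwargs": {
  "deltas": [
    [[0,0,2.5,0,0,0,50],[0,0,2,0,0,0,50]]
  ]
}}

```text
clock: 30.15
eef_pos: [0.6556, -0.1442, 0.117]
tool_rot: [-0.146, 0.989, -0.001, 0.002]
ft_force: [-4.8, 0.4, 10.2]
grip_width: 0.0591
```

>>> {"fn": "jog_arm", "kwargs": {
  "deltas": [
    [[0,0,1.5,0,0,0,50],[0,0,0,0,0,0,50]]
  ]
}}

```text
clock: 30.35
eef_pos: [0.6558, -0.1442, 0.1176]
tool_rot: [-0.146, 0.989, -0.001, 0.003]
ft_force: [0.0, 0.0, -2.6]
grip_width: 0.0591
```

>>> {"fn": "jog_arm", "kwargs": {
  "deltas": [
    [[0,0,0,0,0,0,85],[0,0,0,0,0,0,85],[0,0,0,0,0,0,85],[0,0,-10,0,0,0,85],[0,0,-25,0,0,0,85]]
  ]
}}

```text
clock: 30.85
eef_pos: [0.6541, -0.1439, 0.1498]
tool_rot: [-0.146, 0.989, -0.0, 0.001]
ft_force: [0.4, 0.2, -0.1]
grip_width: 0.085
```

>>> {"fn": "jog_arm", "kwargs": {
  "deltas": [
    [[0,0,-35,0,0,0,85],[0,0,-25,0,0,0,85],[0,0,0,0,0,0,85],[0,0,0,0,0,0,85]]
  ]
}}

```text
clock: 31.25
eef_pos: [0.6559, -0.1442, 0.2177]
tool_rot: [-0.146, 0.989, -0.002, 0.004]
ft_force: [-0.4, -0.7, -1.1]
grip_width: 0.0851
```

```bash
python3 - <<'E'
from h import *
a,M=look('wrist'); np.save('potplaced.npy',a); find('pot',.118+.046,M); find('tub',.117,M)
plan([(.50,-.30,.17,168)],80,40)
E
```

```text
pot 0.75 [255. 190.] [218 151] [293 230] (array([ 655.2, -146.1]), array([67.9, 61.5]), 16.8)
tub 0.65 [255. 132.] [223 120] [291 153] (array([ 617.9, -156.4]), array([63.3, 30.4]), -74.1)
at [ 0.6552 -0.144   0.2162] yaw -163.23 F [-0.5 -0.2 -0.7] g 85.1 t 31.4
[[[32.3, -17.4, 7.6, -0.2, 0.3, 4.8, 80], [30.7, -20.1, 7.7, 0.0, 0.0, 4.8, 80], [28.9, -22.6, 7.7, 0.0, 0.0, 4.8, 80], [26.9, -24.9, 7.7, 0.0, 0.0, 4.8, 80], [24.7, -27.1, 7.7, 0.0, 0.0, 4.8, 80]]]
[[[22.4, -29.0, 7.7, 0.0, 0.0, 4.8, 80]]]
```

>>> {"fn": "jog_arm", "kwargs": {
  "deltas": [
    [[32,-17,6,0,0,4.8,80],[31,-20,6,0,0,4.8,80],[29,-23,7,0,0,4.8,80],[27,-25,7,0,0,4.8,80],[25,-27,7,0,0,4.8,80]]
  ]
}}

```text
clock: 31.9
eef_pos: [0.5213, -0.2715, 0.1733]
tool_rot: [0.066, 0.998, 0.002, -0.001]
ft_force: [1.4, -0.2, -0.7]
grip_width: 0.0796
```

>>> {"fn": "jog_arm", "kwargs": {
  "deltas": [
    [[15,-18,7,0,0,4.8,80],[0,0,0,0,0,0,80],[0,0,0,0,0,0,80]]
  ]
}}

```text
clock: 32.2
eef_pos: [0.4964, -0.2894, 0.161]
tool_rot: [0.113, 0.994, 0.003, -0.007]
ft_force: [0.1, 0.2, -0.3]
grip_width: 0.0798
```

```bash
cat >> h.py <<'E'
def findjar(z,M,a):
  for d in masks_of('jar','wrist'):
    q=np.argwhere(d['pixels'])[:,::-1]; col=np.median(a[d['pixels']],0); w=unproj(M,q,z)[:,:2]*1e3
    c,r=cv2.minEnclosingCircle(w.astype(np.float32)); print('jar',round(d['conf'],2),np.round(d['at']),col,q.min(0),q.max(0),np.round(c,1),round(r,1))
E
python3 - <<'E'
from h import *
a,M=look('wrist'); np.save('jar1.npy',a); findjar(.058,M,a)
plan([(.495,-.311,.1,168)],76,40)
E
```

```text
jar 0.97 [127. 125.] [ 78. 175.  94.] [92 94] [169 159] [ 421.4 -391.4] 36.5
jar 0.92 [327. 130.] [235. 133.  55.] [290 101] [359 166] [ 468.1 -216.8] 33.1
jar 0.69 [235. 268.] [ 61. 158.  78.] [206 235] [261 300] [ 590.  -333.5] 41.0
jar 0.58 [230. 177.] [238. 239. 240.] [199 146] [260 210] [ 491.4 -313.9] 33.2
at [ 0.4972 -0.289   0.1612] yaw 167.08 F [ 0.7  1.  -0.3] g 80.0 t 32.3
[[[-1.8, -11.1, 30.5, 0.3, -0.8, -0.5, 76], [-1.3, -11.0, 30.6, 0.0, 0.0, -0.5, 76]]]
```

The network names four jars. The only white one (median colour 238,239,240) is at (230,177), and I put its centre near (0.493, -0.314). I'll descend on it.

>>> {"fn": "jog_arm", "kwargs": {
  "deltas": [
    [[-1,-12,20,0.3,-0.8,0,80],[0,-12,20,0,0,0,80],[0,0,15,0,0,0,80],[0,0,0,0,0,0,80]]
  ]
}}

```text
clock: 32.7
eef_pos: [0.4984, -0.3101, 0.1059]
tool_rot: [0.107, 0.994, -0.001, 0.003]
ft_force: [0.1, -0.4, -0.6]
grip_width: 0.0797
```

```bash
python3 - <<'E'
from h import *
a,M=look('wrist'); np.save('jar2.npy',a); findjar(.058,M,a)
plan([(.4935,-.3142,.01,167.1)],80,25)
E
```

```text
jar 0.97 [124. 118.] [ 78. 175.  94.] [76 79] [174 162] [ 420.2 -391.3] 36.1
jar 0.93 [248. 186.] [238. 239. 240.] [210 146] [287 226] [ 490.8 -314.7] 34.0
jar 0.73 [370. 131.] [233. 130.  54.] [321  92] [416 173] [ 467.5 -219.3] 35.4
jar 0.59 [250. 293.] [ 60. 156.  77.] [217 250] [283 328] [ 586.  -333.9] 42.1
at [ 0.4996 -0.3109  0.1082] yaw 167.67 F [ 0.1 -0.2  0.4] g 80.2 t 32.8
[[[1.6, -1.1, 24.5, -0.1, 0.6, 0.1, 80], [1.3, -1.1, 24.5, 0.0, 0.0, 0.1, 80], [1.3, -1.1, 24.5, 0.0, 0.0, 0.1, 80], [1.3, -1.1, 24.5, 0.0, 0.0, 0.1, 80]]]
```

>>> {"fn": "jog_arm", "kwargs": {
  "deltas": [
    [[2,-3,24,0,0.6,0,80],[1.5,-1,24,0,0,0,80],[1.5,0,20,0,0,0,80],[0,0,12,0,0,0,80],[0,0,0,0,0,0,80]]
  ]
}}

```text
clock: 33.3
eef_pos: [0.5025, -0.315, 0.0337]
tool_rot: [0.104, 0.995, -0.004, 0.006]
ft_force: [-0.1, 0.8, 0.3]
grip_width: 0.0797
```

```bash
python3 - <<'E'
from h import *
M=model('wrist')
plan([(.493,-.315,.01,167.5)],80,25)
E
```

```text
at [ 0.5025 -0.315   0.0337] yaw 168.05 F [-0.1  0.8  0.3] g 79.7 t 33.3
[[[4.8, -0.9, 11.8, -0.4, 0.8, 0.3, 80], [4.7, -1.0, 11.9, 0.0, 0.0, 0.3, 80]]]
```

>>> {"fn": "jog_arm", "kwargs": {
  "deltas": [
    [[6,-1,8,-0.4,0.8,0,80],[4,-1,8,0,0,0,80],[0,0,5,0,0,0,80],[0,0,0,0,0,0,80]]
  ]
}}

```text
clock: 33.7
eef_pos: [0.4944, -0.3162, 0.0146]
tool_rot: [0.104, 0.995, -0.001, 0.002]
ft_force: [0.5, 0.1, 1.4]
grip_width: 0.0803
```

```bash
python3 - <<'E'
from h import *
plan([(.493,-.315,.01,167.5)],80,25)
a,M=look('wrist'); np.save('jar3.npy',a); findjar(.058,M,a)
E
```

```text
at [ 0.4944 -0.3162  0.0146] yaw 168.11 F [0.5 0.1 1.4] g 80.3 t 33.7
[[[1.6, 0.9, 4.6, -0.1, 0.2, 0.6, 80]]]
jar 0.81 [255. 326.] [37. 87. 47.] [235 316] [277 329] [ 533.2 -325. ] 11.2
jar 0.77 [ 59. 137.] [110. 231. 132.] [ 0 70] [145 210] [ 426.  -386.7] 37.9
jar 0.63 [255. 244.] [244. 239. 231.] [196 175] [320 307] [ 488.3 -313.8] 35.9
```

>>> {"fn": "jog_arm", "kwargs": {
  "deltas": [
    [[1.5,0,5,0,0.2,0,80],[0,0,0,0,0,0,60],[0,0,0,0,0,0,50],[0,0,0,0,0,0,50],[0,0,0,0,0,0,50]]
  ]
}}

```text
clock: 34.3
eef_pos: [0.4946, -0.3167, 0.0116]
tool_rot: [0.103, 0.995, -0.002, 0.002]
ft_force: [-0.4, 0.0, -1.9]
grip_width: 0.0596
```

```bash
python3 - <<'E'
from h import *
o,p,Rm,yaw=state(); print(p,yaw,o['grip_width'],o['ft_force'].round(1))
a,M=look('wrist'); np.save('jargrip.npy',a); findjar(.058,M,a); g=a.min(2).astype(int)
for c in (245,256,267): print(c,g[165:215,c].tolist(),g[285:325,c].tolist())
for r in (220,235,250): w=np.where(g[r]>150)[0]; print(r,w.min(),w.max())
E
```

```text
[ 0.49462599 -0.31671495  0.01161084] 168.1231381094986 0.05962834933305723 [-0.4  0.  -1.9]
jar 0.83 [254. 248.] [244. 239. 231.] [194 176] [318 312] [ 487.9 -316.5] 36.1
jar 0.61 [ 60. 137.] [109. 230. 131.] [ 0 69] [144 211] [ 426.8 -385.7] 37.6
jar 0.53 [256. 329.] [37. 87. 47.] [239 319] [274 328] [ 531.2 -324.8] 9.1
245 [120, 118, 119, 120, 120, 120, 122, 119, 119, 123, 120, 126, 135, 139, 139, 137, 135, 133, 135, 136, 133, 134, 132, 134, 132, 129, 122, 122, 129, 139, 148, 150, 148, 150, 152, 160, 172, 207, 245, 254, 255, 255, 255, 255, 255, 255, 255, 255, 255, 255] [255, 255, 255, 255, 255, 255, 255, 255, 255, 255, 255, 255, 255, 255, 255, 255, 255, 255, 255, 255, 255, 255, 255, 255, 255, 254, 251, 219, 153, 119, 103, 91, 84, 78, 76, 73, 60, 44, 41, 39]
256 [120, 122, 121, 120, 121, 121, 119, 114, 99, 85, 85, 97, 113, 119, 123, 123, 124, 124, 123, 121, 124, 121, 123, 121, 120, 122, 122, 123, 127, 134, 137, 142, 143, 145, 148, 153, 185, 233, 253, 255, 255, 255, 255, 255, 255, 255, 255, 255, 255, 255] [254, 255, 255, 255, 255, 255, 255, 255, 255, 255, 255, 255, 255, 255, 255, 255, 255, 255, 255, 255, 255, 255, 255, 255, 255, 255, 254, 243, 185, 113, 82, 83, 79, 74, 60, 46, 34, 38, 33, 33]
267 [122, 116, 120, 122, 120, 117, 115, 104, 84, 83, 79, 85, 91, 104, 112, 118, 120, 118, 118, 120, 117, 119, 119, 116, 119, 118, 119, 121, 124, 128, 133, 136, 138, 137, 140, 144, 149, 178, 229, 252, 254, 255, 255, 255, 255, 255, 255, 255, 255, 255] [229, 230, 230, 229, 231, 243, 253, 255, 255, 255, 255, 255, 255, 255, 255, 255, 255, 255, 255, 255, 255, 255, 255, 255, 255, 254, 251, 213, 131, 88, 83, 78, 78, 78, 76, 67, 49, 38, 33, 32]
220 204 303
235 198 313
250 194 317
```

```bash
python3 - <<'E'
from h import *
o,p,Rm,yaw=state(); M=model('wrist')
t=lambda uv:((unproj(M,uv,.058)-p)@Rm*1e3)[:,:2].round(1).tolist()
print('far,near',t([[256,201.3],[256,313.3]]),'sides',t([[193.5,252],[318,252]]), M[3][:3,3]-p)
plan([(.4946,-.3167,.16,168.1),(.655,-.146,.235,196.7)],50,40)
E
```

```text
far,near [[30.7, -0.7], [-30.4, -0.7]] sides [[5.1, -30.3], [5.1, 28.5]] [-0.07422782  0.01513127  0.16488801]
at [ 0.4946 -0.3167  0.0115] yaw 168.12 F [-0.8  0.5 -0.6] g 59.6 t 34.4
[[[-0.2, -0.1, -37.1, -0.2, 0.3, 0.0, 50], [-0.0, -0.0, -37.1, 0.0, 0.0, 0.0, 50], [-0.0, -0.0, -37.1, 0.0, 0.0, 0.0, 50], [-0.0, -0.0, -37.1, 0.0, 0.0, 0.0, 50], [-17.4, 28.6, -10.7, 0.0, 0.0, -4.1, 50]]]
[[[-19.4, 27.3, -10.7, 0.0, 0.0, -4.1, 50], [-21.3, 25.8, -10.7, 0.0, 0.0, -4.1, 50], [-23.1, 24.2, -10.7, 0.0, 0.0, -4.1, 50], [-24.7, 22.5, -10.7, 0.0, 0.0, -4.1, 50], [-26.3, 20.7, -10.7, 0.0, 0.0, -4.1, 50]]]
[[[-27.7, 18.8, -10.7, 0.0, 0.0, -4.1, 50]]]
```

>>> {"fn": "jog_arm", "kwargs": {
  "deltas": [
    [[0,0,-8,0,0,0,50],[0,0,-30,0,0,0,50],[0,0,-45,0,0,0,50],[0,0,-45,0,0,0,50],[0,0,-45,0,0,0,50]]
  ]
}}

```text
clock: 34.9
eef_pos: [0.4878, -0.3122, 0.1814]
tool_rot: [0.104, 0.995, 0.003, -0.008]
ft_force: [1.4, -0.3, -1.1]
grip_width: 0.0595
```

```bash
python3 - <<'E'
from h import *
plan([(.655,-.146,.235,196.7)],50,35)
E
```

```text
at [ 0.4878 -0.3122  0.1814] yaw 168.12 F [ 1.4 -0.3 -1.1] g 59.5 t 34.9
[[[-18.3, 28.2, -7.8, 0.3, -1.0, -4.1, 50], [-20.4, 26.8, -7.7, 0.0, 0.0, -4.1, 50], [-22.3, 25.2, -7.7, 0.0, 0.0, -4.1, 50], [-24.0, 23.6, -7.7, 0.0, 0.0, -4.1, 50], [-25.7, 21.8, -7.7, 0.0, 0.0, -4.1, 50]]]
[[[-27.1, 19.9, -7.7, 0.0, 0.0, -4.1, 50], [-28.5, 18.0, -7.7, 0.0, 0.0, -4.1, 50]]]
```

>>> {"fn": "jog_arm", "kwargs": {
  "deltas": [
    [[-18,28,-10,0.3,-1,-4,50],[-20,27,-10,0,0,-4,50],[-22,25,-10,0,0,-4,50],[-24,24,-10,0,0,-4,50],[-26,22,-10,0,0,-4,50]]
  ]
}}

```text
clock: 35.4
eef_pos: [0.6094, -0.1954, 0.2459]
tool_rot: [-0.072, 0.997, -0.005, 0.007]
ft_force: [0.4, 0.3, -1.5]
grip_width: 0.0594
```

```bash
python3 - <<'E'
from h import *
plan([(.653,-.146,.225,196.7)],50,35)
E
```

```text
at [ 0.6094 -0.1954  0.2459] yaw -171.7 F [ 0.4  0.3 -1.5] g 59.4 t 35.4
[[[-25.0, 21.4, 10.6, -0.7, 0.8, -4.2, 50], [-26.6, 19.4, 10.5, 0.0, 0.0, -4.2, 50]]]
```

>>> {"fn": "jog_arm", "kwargs": {
  "deltas": [
    [[-20,17,6,-0.7,0.8,-4,50],[-18,14,6,0,0,-4,50],[-6,4,3,0,0,0,50],[0,0,0,0,0,0,50],[0,0,0,0,0,0,50]]
  ]
}}

```text
clock: 35.9
eef_pos: [0.6495, -0.1473, 0.2338]
tool_rot: [-0.147, 0.989, -0.001, 0.001]
ft_force: [-0.3, -0.7, -0.5]
grip_width: 0.0599
```

```bash
python3 - <<'E'
from h import *
import pickle
o,p,Rm,yaw=state(); print(o['joint_vel'].round(3)); plan([(.653,-.146,.21,196.7)],50,35)
a,M=look('wrist'); np.save('w13.npy',a); pickle.dump((p,Rm,yaw,M),open('w13.pkl','wb')); g=a.min(2).astype(int)
find('pot',.164,M); findjar(p[2]-.0116+.058,M,a); find('tub',.117,M)
def px(xy,z): return proj(M,[xy[0],xy[1],z])[0].round(1)
u=np.array([np.cos(np.radians(196.7)),np.sin(np.radians(196.7))]); v=np.array([u[1],-u[0]])
c=np.array([.653,-.146]); print('exp pot far',px(c+.03*u-.03*v,.164),px(c+.03*u+.03*v,.164),'jar c',px(p[:2],p[2]+.0464))
E
```

```text
[-0.002  0.001 -0.008  0.003 -0.004  0.007]
at [ 0.6495 -0.1473  0.2338] yaw -163.15 F [-0.3 -0.7 -0.5] g 59.9 t 35.9
[[[-3.7, 0.3, 23.8, -0.1, 0.1, 0.2, 50]]]
pot 0.91 [258. 169.] [222 154] [292 189] (array([ 635. , -151.8]), array([60.1, 30.3]), -75.0)
jar 0.98 [113.  73.] [ 74. 169.  90.] [81 43] [148  99] [ 585.  -225.7] 13.2
jar 0.86 [255. 248.] [196. 188. 179.] [194 177] [317 312] [ 643.5 -151.4] 35.8
jar 0.66 [246.  10.] [195. 105.  46.] [222   0] [271  22] [ 546.3 -183.3] 8.9
tub 0.81 [256. 141.] [225 128] [290 157] (array([ 618.7, -156.2]), array([64.9, 28.8]), -73.2)
exp pot far [222.1 158.2] [293.4 158.4] jar c [258.2 262.7]
```

```bash
python3 - <<'E'
from h import *
import pickle
a=np.load('w13.npy'); g=a.min(2).astype(int); p,Rm,yaw,M=pickle.load(open('w13.pkl','rb'))
for c in (228,257,286): print(c,g[148:185,c].tolist())
for r in (162,166,172): print(r,g[r,214:232].tolist(),g[r,284:302].tolist())
for c in (245,256,267): print('jar',c,g[185:212,c].tolist(),g[300:322,c].tolist())
t=lambda uv,z:((unproj(M,uv,z)-p)@Rm*1e3)[:,:2].round(1).tolist()
print('pot',t([[222,164],[292,164],[257,158.2]],.164),'jar',t([[256,201.3],[256,313.3],[193.5,252],[317.5,252]],p[2]+.0464))
E
```

```text
228 [238, 238, 237, 239, 239, 239, 237, 237, 230, 217, 188, 166, 169, 204, 229, 236, 238, 238, 238, 239, 239, 238, 239, 237, 238, 237, 232, 225, 218, 221, 227, 235, 236, 235, 232, 221, 205]
257 [233, 221, 185, 176, 214, 232, 227, 191, 146, 120, 117, 134, 148, 147, 141, 168, 215, 233, 234, 219, 207, 215, 230, 236, 237, 237, 237, 232, 211, 164, 126, 112, 112, 110, 110, 113, 113]
286 [237, 237, 236, 237, 237, 237, 237, 237, 234, 223, 197, 185, 210, 228, 237, 238, 238, 238, 239, 238, 238, 237, 236, 228, 210, 182, 166, 161, 161, 181, 192, 207, 219, 227, 232, 237, 234]
162 [163, 148, 165, 192, 220, 236, 235, 234, 231, 227, 228, 227, 226, 228, 229, 227, 230, 228] [236, 236, 237, 235, 235, 227, 203, 173, 168, 169, 170, 170, 169, 167, 168, 169, 167, 169]
166 [172, 156, 163, 184, 213, 232, 237, 236, 237, 237, 238, 238, 238, 238, 238, 238, 238, 238] [238, 237, 239, 239, 237, 228, 201, 171, 168, 169, 170, 170, 168, 169, 168, 167, 168, 169]
172 [179, 150, 151, 173, 206, 230, 235, 237, 235, 237, 239, 240, 239, 237, 238, 236, 230, 220] [178, 193, 210, 222, 226, 222, 194, 166, 164, 167, 171, 171, 16
[... 168 characters left out ...]
40] [170, 169, 169, 168, 169, 172, 171, 167, 169, 168, 165, 148, 117, 95, 84, 80, 86, 80, 83, 82, 83, 82]
jar 256 [112, 109, 111, 112, 111, 109, 106, 104, 111, 124, 125, 131, 131, 129, 131, 137, 158, 194, 225, 236, 239, 238, 238, 239, 239, 238, 238] [170, 171, 169, 172, 170, 168, 170, 171, 170, 171, 168, 160, 138, 110, 92, 84, 81, 79, 82, 84, 84, 84]
jar 267 [98, 100, 98, 97, 98, 100, 96, 93, 93, 101, 109, 112, 115, 120, 119, 120, 127, 144, 178, 220, 235, 237, 238, 239, 240, 239, 239] [168, 169, 166, 168, 169, 169, 168, 171, 168, 168, 164, 149, 122, 98, 84, 82, 80, 82, 82, 82, 82, 81]
pot [[21.5, -29.8], [21.5, 29.5], [26.5, -0.1]] jar [[31.3, -1.1], [-29.7, -1.1], [5.7, -30.7], [5.7, 27.9]]
```

>>> {"fn": "jog_arm", "kwargs": {
  "deltas": [
    [[-5,-1,8,0,0,0,50],[0,0,8,0,0,0,50],[0,0,6,0,0,0,50],[0,0,0,0,0,0,50]]
  ]
}}

```text
clock: 36.5
eef_pos: [0.6541, -0.1497, 0.2108]
tool_rot: [-0.144, 0.99, -0.001, 0.002]
ft_force: [0.6, -0.5, -2.0]
grip_width: 0.0597
```

```bash
python3 - <<'E'
from h import *
plan([(.6546,-.1468,.19,196.85)],50,35)
E
```

```text
at [ 0.6541 -0.1497  0.2108] yaw -163.4 F [ 0.6 -0.5 -2. ] g 59.7 t 36.5
[[[-1.3, 2.7, 20.8, -0.1, 0.2, -0.3, 50]]]
```

>>> {"fn": "jog_arm", "kwargs": {
  "deltas": [
    [[-1.3,2.5,6,0,0,0,50],[0,0,6,0,0,0,50],[0,0,0,0,0,0,50]]
  ]
}}

```text
clock: 36.8
eef_pos: [0.6543, -0.1467, 0.1972]
tool_rot: [-0.144, 0.99, -0.001, 0.001]
ft_force: [-1.2, 0.3, -2.0]
grip_width: 0.0593
```

```bash
python3 - <<'E'
from h import *
plan([(.6546,-.1468,.1766,196.6)],50,35)
E
```

```text
at [ 0.6543 -0.1467  0.1972] yaw -163.41 F [-1.2  0.3 -2. ] g 59.3 t 36.8
[[[-0.2, -0.1, 20.6, -0.1, 0.1, -0.0, 50]]]
```

>>> {"fn": "jog_arm", "kwargs": {
  "deltas": [
    [[0,0,5,0,0,0,50],[0,0,4,0,0,0,50],[0,0,4,0,0,0,50],[0,0,0,0,0,0,50]]
  ]
}}

```text
clock: 37.2
eef_pos: [0.6544, -0.1464, 0.1831]
tool_rot: [-0.145, 0.989, -0.001, 0.001]
ft_force: [0.4, 0.3, -2.0]
grip_width: 0.0596
```

>>> {"fn": "jog_arm", "kwargs": {
  "deltas": [
    [[0,0,3,0,0,0,50],[0,0,0,0,0,0,50]]
  ]
}}

```text
clock: 37.4
eef_pos: [0.6545, -0.1465, 0.1799]
tool_rot: [-0.144, 0.99, -0.001, 0.001]
ft_force: [-0.1, -0.1, -1.2]
grip_width: 0.0597
```

The jar's foot is inside the pot's collar with no contact. I'll bring it down the last few millimetres to seat it.

>>> {"fn": "jog_arm", "kwargs": {
  "deltas": [
    [[0,0,2,0,0,0,50],[0,0,2,0,0,0,50]]
  ]
}}

```text
clock: 37.6
eef_pos: [0.6549, -0.1466, 0.1764]
tool_rot: [-0.144, 0.99, -0.001, 0.002]
ft_force: [-0.7, -1.0, 9.9]
grip_width: 0.0589
```

>>> {"fn": "jog_arm", "kwargs": {
  "deltas": [
    [[0,0,2,0,0,0,50],[0,0,0,0,0,0,50]]
  ]
}}

```text
clock: 37.8
eef_pos: [0.6556, -0.1467, 0.1772]
tool_rot: [-0.144, 0.99, -0.002, 0.004]
ft_force: [0.2, -0.3, -1.5]
grip_width: 0.0597
```

>>> {"fn": "jog_arm", "kwargs": {
  "deltas": [
    [[0,0,0,0,0,0,85],[0,0,0,0,0,0,85],[0,0,0,0,0,0,85],[0,0,-10,0,0,0,85],[0,0,-25,0,0,0,85]]
  ]
}}

```text
clock: 38.3
eef_pos: [0.6535, -0.1462, 0.2095]
tool_rot: [-0.144, 0.99, -0.0, 0.001]
ft_force: [0.2, -0.0, 0.8]
grip_width: 0.0856
```

>>> {"fn": "jog_arm", "kwargs": {
  "deltas": [
    [[0,0,-35,0,0,0,85],[0,0,-20,0,0,0,85],[35,0,0,0,0,0,85],[40,0,0,0,0,0,85],[40,0,0,0,0,0,85]]
  ]
}}

```text
clock: 38.8
eef_pos: [0.5484, -0.1791, 0.2697]
tool_rot: [-0.147, 0.989, -0.002, 0.006]
ft_force: [-0.2, -0.9, 0.4]
grip_width: 0.0847
```

>>> {"fn": "jog_arm", "kwargs": {
  "deltas": [
    [[40,20,0,0,0,0,85],[40,40,0,0,0,0,85],[20,45,0,0,0,0,85],[0,45,0,0,0,0,85],[0,0,0,0,0,0,85]]
  ]
}}

```text
clock: 39.3
eef_pos: [0.4063, -0.0673, 0.2714]
tool_rot: [-0.143, 0.99, -0.004, 0.008]
ft_force: [0.2, -0.4, 0.2]
grip_width: 0.085
```

```bash
python3 - <<'E'
from h import *
print(state()[1], get_obs()['ft_force'].round(1))
t=camera('top'); M=model('top')
for n in ('jar','round_lid','carton','bottle'):
    for d in masks_of(n,'top'): print(n,round(d['conf'],2),np.round(d['at']),np.median(t[d['pixels']],0))
s=camera('scene'); Ms=model('scene')
c=np.array([.6525,-.1445]);
print('exp scene px: jar top',proj(Ms,[*c,.223])[0].round(),'pot top',proj(Ms,[*c,.164])[0].round(),'tub top',proj(Ms,[*c,.117])[0].round(),'lid',proj(Ms,[*c,.065])[0].round())
for n in ('jar','pot','tub','lid','box'):
    for d in masks_of(n,'scene'): q=np.argwhere(d['pixels'])[:,::-1]; print(n,round(d['conf'],2),np.round(d['at']),q.min(0),q.max(0))
x,y=proj(Ms,[*c,.12])[0].astype(int); A=cv2.resize(s[y-65:y+65,x-65:x+65],(390,580)[:1]*2,interpolation=cv2.INTER_CUBIC)
x,y=proj(M,[*c,.1])[0].astype(int); B=cv2.resize(t[y-50:y+50,x-50:x+50],(390,390),interpolation=cv2.INTER_CUBIC)
save('final.png',np.hstack([A,B]))
E
```

```text
[ 0.4063084  -0.06731236  0.27139737] [ 0.2 -0.4  0.2]
jar 0.88 [374. 230.] [ 58.5 188.   85. ]
jar 0.85 [307. 145.] [246. 247. 248.]
jar 0.55 [353. 180.] [ 49. 179.  76.]
round_lid 0.38 [301. 164.] [180.  176.  170.5]
carton 0.6 [398. 171.] [102.  94.  87.]
carton 0.38 [287. 178.] [73. 71. 69.]
bottle 0.58 [123. 163.] [178. 131.  58.]
exp scene px: jar top [237. 210.] pot top [239. 221.] tub top [239. 229.] lid [240. 238.]
jar 0.9 [172. 268.] [159 256] [184 283]
jar 0.89 [240. 215.] [225 201] [250 230]
jar 0.79 [115. 233.] [106 221] [131 247]
jar 0.67 [184. 212.] [171 198] [195 224]
pot 0.73 [242. 229.] [224 218] [254 239]
tub 0.61 [248. 239.] [219 225] [261 251]
tub 0.47 [215. 193.] [200 177] [233 204]
lid 0.67 [240. 249.] [209 219] [274 266]
box 0.66 [240. 260.] [201 215] [283 285]
box 0.56 [237. 214.] [226 201] [250 230]
```

View pics/final.png

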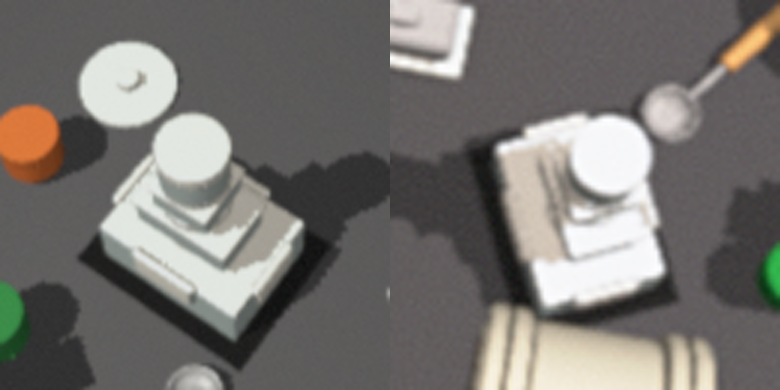

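The last picture shows the lid under the clips visible in it. The long tub lies along the box's long side, with the square pot and the white jar upright on top. The round lid and the coloured jars look undisturbed. I'll hand the job in.

```bash
python3 -c "
from workcell import *
print(job_done(), get_obs()['clock'])"
```

```text
the job is handed in; nothing more can be done
the job is handed in; nothing more can be done
```

The box is closed and the tub, square pot and white jar are stacked on its lid in that order. I handed the job in at about 39.5 s on the robot's clock; no verdict was reported.

- **Lid:** I pressed it by its collar down to the expected home height. The wrist picture before stacking shows all four clips over the edges. The press peaked at a reading of about 49 N upward, above the 12–20 N given for snapping; that load was on the fingers holding the lid, and the wrist limit is 120 N.
- **Stack:** each piece touched down within about 1 mm of its computed seating height, at roughly 10 N. The last scene and top views show the stack upright, with the tub along the box's long side.
- **Left alone:** I did not touch the round lid, carton, bottle or the green and orange look-alikes. In the last pictures the carton, bottle and two green jars were found where they had been. The round lid shows in the last crop, though the network's only report for it in the top view was a low-confidence false one.
- **Checks that disagreed:** position estimates for the tub and pot differed by 1–3 mm between the camera and the arm, which is about the collar's play. The stated finger length did not match either: the finger tips met the lid about 28 mm behind the TCP. The first two tries at gripping the lid closed above its collar and a third held only its top edge, so I felt downwards for the grip.

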